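Count a batch of castle nuts on the counting scale and tote them

ROBOT

A 7-joint arm with a two-finger parallel gripper is mounted at the origin on a cart in front of the work surface, level with it; the furniture and walls round the work are solid. World frame = base frame: x ahead of the robot, y to its left, z up, the work surface at z = 0. Lengths are in mm, angles in degrees, forces in N, time in s.
With the tool pointing down it reaches from about 425 to 875 mm from the base axis. Payload 8.4 kg.
Tool frame: the origin (TCP) lies at the very end of the fingers, on their centre line; the grasp point (between the pads) lies 19 mm behind it; z points along the fingers, y is the line along which they close (so a half turn about z gives the same grasp; the last joint's range is limited). The gripper opens to 87 mm and grips with 3 to 60 N. Pads are 19 mm wide; open, the fingers measure 117 mm over their backs; the gripper's body (75 mm by 190 mm) begins 51 mm behind the grasp point.
Start: joints at [65.592, 19.091, 2.286, 83.961, -0.768, 76.965, -3.352], TCP at [208.636, -615.577, 222.546] pointing down, gripper open.
Joint ranges: [-147.57, 147.57], [-21.85, 119.76], [-74.77, 79.35], [14.55, 137.4], [-85.83, 265.84], [4.83, 119.75], [-152.11, 152.11]. Speed limits (degrees/s): [127.2, 127.2, 159.86, 159.86, 180, 180, 180].

INTERFACE

Orientations are given as a 3x3 rotation matrix whose columns are the frame's x, y, z axes.
In Python, from workcell import sensors, viewer, finish_job gives the robot as it stands. The module is installed in compiled form; this text tells all that it offers.
- The arm moves only by the shell command python3 -m jog 'ROWS' [FORCE]. ROWS is JSON, a list of rows, each an object with "fingers": the finger opening in mm, from 0 to 87; "delta_pos": the shift along the world's x, y, z in mm, a list of three; "roll": the turn about the world's z in rad. In form: [{"fingers": fingers, "delta_pos": [tx, ty, tz], "roll": roll}, ...]. A call has 1 to 10 rows; each row is the pose to reach, as a shift and turn from the pose commanded when the call began; what a row does not reach only later rows make up. A row lasts 1/10 s, in which the tool goes at most 50 mm and 8.59 degrees, less where a joint would pass 70% of its speed; a pose out of reach is approached as far as the arm can. A call with a gripper value outside its range is refused whole. The fingers move at their own pace and stop on an object; FORCE is the grip in N (left out, the last holds). Time passes only in rows, so rows that repeat a pose let the fingers close. It gives the time, the measured TCP pose, the force, the opening and the grip force at its end, in the units of the state.
- sensors.state(): the state, without advancing time (a new reading comes with each control period).
- viewer.snapshot(name): name is "side" or "top"; returns (picture, depth): 420x560x3 uint8, blue, green, red; 420x560 float32, mm along the optical axis (not along the pixel's ray), 0 where there is no reading.
- viewer.get_calibration(name): a dict with "camera_matrix" (3x3 intrinsics, pixels), "position" and "attitude" of the camera in the world. Camera axes: x right, y down, z forward; pixel columns grow to the right and rows downward; lengths in mm; the calibration is good to about 2 mm. A picture is of the moment at which its call begins. get_calibration takes no time and is no camera call.
- finish_job(): hands the job in; it is judged then, once.
Trained networks look in the newest picture that a camera, given by its name, has taken for a name from the list of things; names that differ only in an ending like _2 or _b are one class to them, and where a whole thing is asked for, a point or a joint stands for the part that bears it (a point fixed in the world has none). Each returns a list of dicts, best first, with "score" (0 to 1); they miss things now and then, are a little off and sometimes report something else, mostly with a low value. They report only what shows in the picture. A call takes as long as a camera call.
- viewer.recognise(camera, query): "xy" ([column, row] in pixels, amid what is visible of it).
- viewer.spot_point(camera, query): "xy" ([column, row] in pixels: a listed point, or the origin of a listed thing).
The state is a dict: "time": time; "q": joint angles; "joint_velocities": joint speeds; "joint_efforts": joint torques, N m; "eef_pos": TCP position; "eef_rot": TCP orientation; "ft_force": force on the tool from outside, world axes, zero at the start; "moment": the same for the moment, N m; "opening": finger opening in mm; "grasp_force": force on a finger pad.
Only numpy, scipy, OpenCV 4.12 (cv2) and the standard library are available. Lean on these libraries where they do the work, as an engineer would, in place of code of your own. Each camera call takes 0.05 s, during which the arm holds its last target. There are 200 camera calls.

TASK

Count this batch of castle nuts: with the scale's pan still empty press the yellow zero key, tip all the nuts out of the scoop into the pan and stand the scoop upright on the cart again. Then press the blue count key, the green store key and the white print key, move every nut from the pan into the orange tote, and last press the red clear key. Press the keys fully, one at a time and in that order, and leave the other things on the cart where they are.

Things in the scene. Friction and masses are not known exactly. Their poses are not given: they have to be found in the camera images.
- scale: White bench counting scale, 250 x 226 mm, 46 mm high, fixed. Origin on the cart top under it; x points away from the robot, y left. A shallow steel pan is on top at the rear; the key panel with a dark display slopes down to the front (-x). In this frame the key tops are at x -0.118, z 0.052, at y +0.080 (yellow), +0.040 (blue), 0 (green), -0.040 (white), -0.080 (red).
- pan (a point): Centre of the pan's flat floor, 62 mm above the cart; axes as scale. The pan is 130 x 170 mm inside (x, y) with a rim 10 mm high and 3 mm thick.
- key_zero (a joint): Yellow key (zero), leftmost in the row: how far it is pressed, 0 to 0.006 m. A spring key: 4.5 N takes it fully down, 3.2 N to the 0.0042 m at which it counts as pressed; it comes back by itself.
- key_count (a joint): Blue key (count), second from the left; same kind.
- key_store (a joint): Green key (store the count), middle of the row; same kind.
- key_print (a joint): White key (print the label), fourth from the left; same kind.
- key_clear (a joint): Red key (clear), rightmost; same kind.
- key_zero_top (a point): Centre of the yellow key's top, a cap 22 mm square standing 9 mm above the panel, which slopes 8 degrees down to the robot; can be pressed straight down. Neighbouring keys are 40 mm apart.
- key_count_top (a point): The same point of the blue key.
- key_store_top (a point): The same point of the green key.
- key_print_top (a point): The same point of the white key.
- key_clear_top (a point): The same point of the red key.
- scoop: Loose sheet-metal scoop, 0.22 kg empty, nuts inside at the start. Origin under its flat base (108 x 88 mm, 3 mm thick); +x is the pouring end, z up. Sides and back 42 mm high; from x = +0.044 a ramp rises at 20 degrees to the open lip, whose middle is at (+0.091, 0, 0.019); the sides run on to the lip. Tipped lip-down 60 to 75 degrees, all slides out.
- scoop_grip (a point): Grip point of the scoop: 45 mm along its black handle, a straight bar 16 mm wide (y), 22 mm deep, about 90 mm long, that rises backwards (-x) at 45 degrees from the back wall. In the scoop's frame at (-0.092, 0, 0.062). Pinch it across y.
- tote: Loose open orange parts tote, 150 x 116 mm outside (x, y), 52 mm high, walls and floor 4 mm, 0.5 kg. Origin under its centre.
- tote_in (a point): Centre of the tote's inner floor, 4 mm above its underside; axes as tote.
- nut_1: Tan castle nut, hexagon 28 mm over corners, 25 mm over flats (a flat faces its y), 14 mm thick, with a 20 mm round collar, 20 mm tall in all, 0.034 kg. Origin in the middle of its flat underside, z along its axis towards the collar. Three to five nuts are there; an absent one reads None.
- nut_2: Tan castle nut, hexagon 28 mm over corners, 25 mm over flats (a flat faces its y), 14 mm thick, with a 20 mm round collar, 20 mm tall in all, 0.034 kg. Origin in the middle of its flat underside, z along its axis towards the collar. Three to five nuts are there; an absent one reads None.
- nut_3: Tan castle nut, hexagon 28 mm over corners, 25 mm over flats (a flat faces its y), 14 mm thick, with a 20 mm round collar, 20 mm tall in all, 0.034 kg. Origin in the middle of its flat underside, z along its axis towards the collar. Three to five nuts are there; an absent one reads None.
- nut_4: Tan castle nut, hexagon 28 mm over corners, 25 mm over flats (a flat faces its y), 14 mm thick, with a 20 mm round collar, 20 mm tall in all, 0.034 kg. Origin in the middle of its flat underside, z along its axis towards the collar. Three to five nuts are there; an absent one reads None.
- nut_5: Tan castle nut, hexagon 28 mm over corners, 25 mm over flats (a flat faces its y), 14 mm thick, with a 20 mm round collar, 20 mm tall in all, 0.034 kg. Origin in the middle of its flat underside, z along its axis towards the collar. Three to five nuts are there; an absent one reads None.
- grease_tin: Green grease tin with a white lid, 67 mm across, 38 mm high: a bystander, not to be moved.
- bushing_b: Tan flanged bushing, 44 mm across, 28 mm high: a bystander, not to be moved.
- spanner: Steel combination spanner, 176 mm long: a bystander, not to be moved.

How it is judged:
By the outcome, as a careful person would: the job done as asked, in the order asked, and still so for the second after the job is handed in, with the robot touching nothing.
Of nut_1, nut_2, nut_3, nut_4, nut_5 only 3 to 5 are there at a start; the rules pass over those that are not, and their reading is None.
At some moment in a run one of scoop, tote may be knocked a few centimetres aside while the robot is not near it.
It also fails if it takes over 210 s, if anything falls off the work surface, if the arm or the gripper's body presses on something with over 40 N, if the wrist force passes 120 N, or if a joint passes its speed limit or range.

## Working session

There is one attempt and no reset: what is moved stays moved. The work goes in short steps, Python scripts to look and compute and a shell command to move; the robot and the scene stay as the last step left them, time stands still between calls to the robot, and variables do not carry over. Pictures are saved under pics/ and viewed, at most 14 in all, crops included, and the job is handed in when it is done.

```bash
mkdir -p pics; cat > h.py <<'E'
import numpy as np, cv2
from workcell import sensors, viewer, finish_job
def cal(n):
    c=viewer.get_calibration(n); return np.array(c["camera_matrix"]),np.array(c["position"]),np.array(c["attitude"])
def ray(n,uv,z):
    K,p,R=cal(n); d=R@np.linalg.inv(K)@np.array([uv[0],uv[1],1.]); return p+d*(z-p[2])/d[2]
def cloud(n,dep):
    K,p,R=cal(n); v,u=np.mgrid[:dep.shape[0],:dep.shape[1]]
    P=np.stack([(u-K[0,2])/K[0,0],(v-K[1,2])/K[1,1],np.ones(u.shape)],-1)*dep[...,None]
    return P@R.T+p
def proj(n,X):
    K,p,R=cal(n); q=K@(R.T@(np.array(X)-p)); return q[:2]/q[2]
def snap(n,f=None):
    im,d=viewer.snapshot(n)
    if f: cv2.imwrite(f"pics/{f}.png",im)
    return im,d
E
python3 - <<'E'
from h import *
np.set_printoptions(precision=1,suppress=True)
s=sensors.state(); print(s)
for n in("top","side"):
    im,d=snap(n,n+"0"); P=cloud(n,d); print(n,cal(n))
    for q in ["pan","key_zero_top","key_clear_top","key_store_top","scoop","scoop_grip","tote","tote_in","nut_1","grease_tin","bushing_b","spanner"]:
        r=viewer.spot_point(n,q)[:6]
        for k in r:
            u,v=map(int,np.round(k["xy"])); print(q,round(k["score"],2),np.array(k["xy"]),P[min(max(v,0),419),min(max(u,0),559)])
E
```

```text
{'time': 0.0, 'q': array([65.6, 19.1,  2.3, 84. , -0.8, 77. , -3.4]), 'joint_velocities': array([ 0. ,  0.1,  0. ,  0. , -0.1, -0.1,  0. ]), 'joint_efforts': array([  0. , -65.6,   1.3, -40.4,  -0.1,   0. ,   0. ]), 'eef_pos': array([ 208.5, -615.1,  221.7]), 'eef_rot': array([[ 0.9,  0.3, -0. ],
       [ 0.3, -0.9,  0. ],
       [-0. , -0. , -1. ]]), 'ft_force': array([ 0.4,  1.5, -0.4]), 'moment': array([0., 0., 0.]), 'grasp_force': 0.0, 'opening': 87.24160300684193}
top (array([[519.5,   0. , 278. ],
       [  0. , 519.5, 207.1],
       [  0. ,   0. ,   1. ]]), array([ 460.7,  177.8, 1214.4]), array([[-0., -1.,  0.],
       [-1.,  0., -0.],
       [ 0., -0., -1.]]))
pan 0.85 [275.5 171.7] [581.8 167.   64.2]
key_zero_top 0.57 [241.  235.3] [442.8 246.5  52.4]
key_zero_top 0.53 [387.4 186.5] [551.9 -90.5  15.4]
key_zero_top 0.34 [309.6 240.2] [429.8  92.4  50.9]
key_clear_top 0.4 [313.1 241. ] [427.5  85.8  51.8]
key_clear_top 0.3 [238.8 235.5] [440.6 251.   52.5]
key_store_top 0.66 [271.  238.4] [435.2 179.6  48. ]
key_store_top 0.65 [237.2 237.4] [438.4 255.6  50.6]
scoop 0.64 [3
[... 1139 characters left out ...]
3 337.2] [ 424.8 -127.1   85.2]
scoop_grip 0.33 [432.7 272.2] [682.3 -71.7  28.5]
tote 0.84 [252.  162.9] [518.3 398.6  41.1]
tote_in 0.62 [255.1 162.4] [526.7 398.8  41.3]
nut_1 0.72 [350.7 331.6] [ 461.4 -114.4   51.8]
nut_1 0.7 [381.1 321.3] [ 541.5 -100.3    4.8]
nut_1 0.56 [383.7 336. ] [ 520.5 -131.7   18.8]
nut_1 0.56 [252.6 214.8] [436.8 211.5  51.4]
nut_1 0.51 [364.4 323.1] [507.5 -94.1  14.9]
grease_tin 0.56 [432.7 269. ] [680.7 -70.5  37. ]
grease_tin 0.19 [261.3 229. ] [434.5 166.8  49.8]
bushing_b 0.58 [314.5 163.8] [681.3 364.    4.8]
bushing_b 0.22 [374.2 327.5] [ 513.  -113.4   22.7]
spanner 0.81 [175.  206.4] [304.9 367.8   9.5]
spanner 0.42 [312.1 226.9] [517.1 103.5  72.5]
```

```bash
python3 -c "
import cv2,numpy as np
a=cv2.imread('pics/top0.png');cv2.imwrite('pics/v1.png',cv2.resize(a[90:340,110:470],None,fx=2.2,fy=2.2,interpolation=2))
a=cv2.imread('pics/side0.png');cv2.imwrite('pics/v2.png',cv2.resize(a[120:400,150:510],None,fx=2.1,fy=2.1,interpolation=2))
"
```

```text
(no output)
```

View pics/v1.png

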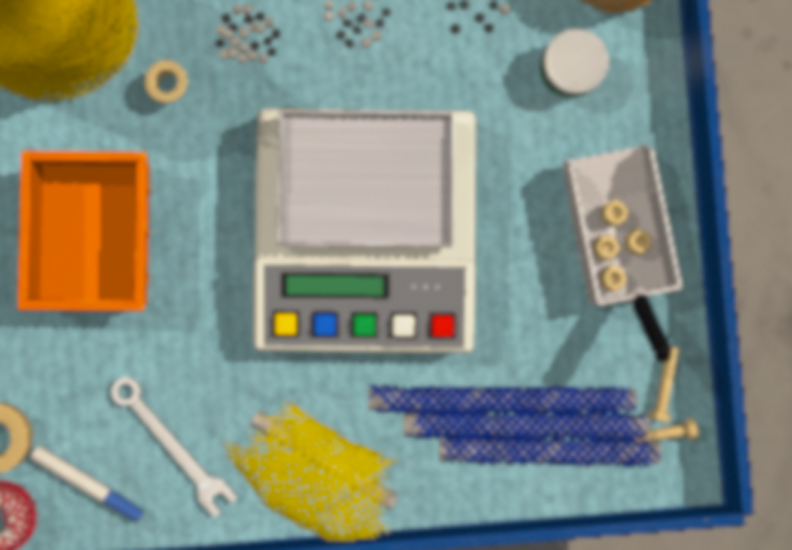

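View pics/v2.png

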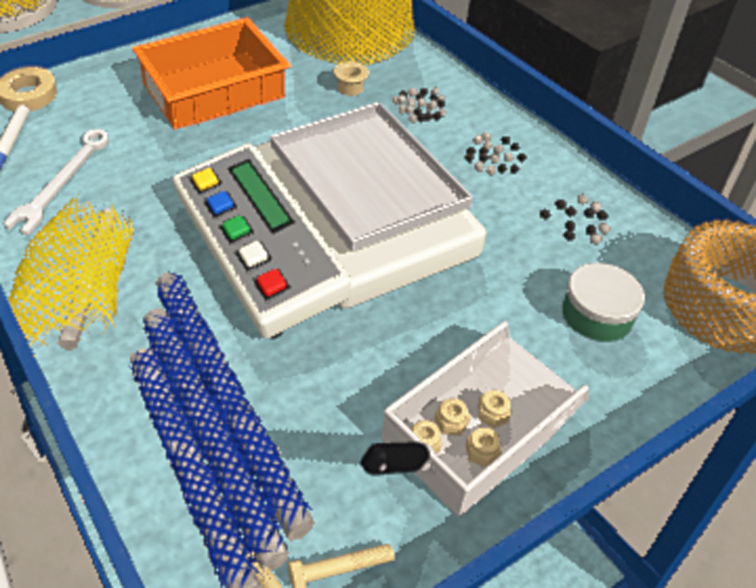

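The top view shows the scale square to the axes, with the keys in a row at rows of about 238. Yellow is at column 240 and red at column 311. The scoop at the right holds 4 nuts, with its black handle towards the robot near (405, 237). The tote is at the left, near (148, 195).

```bash
cat >> h.py <<'E'
def scoop(seen=True):
    """scoop grip geometry from black handle + walls in top view"""
    im,d=snap("top"); P=cloud("top",d); hsv=cv2.cvtColor(im,cv2.COLOR_BGR2HSV)
    return im,P,hsv
E
python3 - <<'E'
from h import *
np.set_printoptions(precision=1,suppress=True)
for n in("top","side"):
    im,d=snap(n); P=cloud(n,d); hsv=cv2.cvtColor(im,cv2.COLOR_BGR2HSV); H,S,V=[hsv[...,i].astype(int) for i in range(3)]
    box=(P[...,0]>405)&(P[...,0]<465)&(P[...,1]>60)&(P[...,1]<280)&(P[...,2]>42)
    for c,(a,b) in dict(yellow=(22,32),blue=(100,120),green=(50,80),red=(0,6)).items():
        m=box&(H>=a)&(H<=b)&(S>150)&(V>80); print(n,c,m.sum(),np.median(P[m],0),P[m].mean(0))
    m=(V<50)&(P[...,2]>35)&(P[...,0]>380)&(P[...,0]<500)&(P[...,1]<-70)&(P[...,1]>-170)
    Q=P[m];Q=Q[np.argsort(Q[:,2])]; print(n,"handle",len(Q),Q[:6],Q[-6:],Q.mean(0)); 
    c=np.polyfit(Q[:,2],Q[:,:2],1); print("at z 73: ",c[0]*73+c[1],"slope",c[0])
    m=(P[...,2]>47)&(P[...,0]>350)&(P[...,0]<640)&(P[...,1]<-20)&(P[...,1]>-200)
    m2=(P[...,2]>32)&(P[...,2]<46)&(P[...,0]>430)&(P[...,0]<640)&(P[...,1]<-20)&(P[...,1]>-200)&(V>90)
    r=cv2.minAreaRect(P[m2][:,:2].astype(np.float32)); print(n,"walls",r,cv2.boxPoints(r).tolist())
    m=(H>=5)&(H<=15)&(S>180)&(P[...,2]>44)&(P[...,1]>360)&(P[...,2]<60); r=cv2.minAreaRect(P[m][:,:2].astype(np.float32)); print(n,"tote",r)
    m=(P[...,2]>67)&(P[...,2]<80)&(P[...,0]>480)&(P[...,0]<700)&(P[...,1]>50)&(P[...,1]<290); r=cv2.minAreaRect(P[m][:,:2].astype(np.float32)); print(n,"pan",r)
E
```

```text
top yellow 150 [442.7 246.6  53.1] [443.7 233.7 322.7]
top blue 131 [442.1 206.4  53. ] [443.3 202.1 335.6]
top green 81 [437.5 170.7  52.6] [437.4 170.7  52.6]
top red 117 [436.6  92.3  52.3] [438.4 101.  190.7]
top handle 159 [[ 458.9 -109.1   46.1]
 [ 461.1 -113.1   48.3]
 [ 456.7 -108.    50.2]
 [ 458.8 -114.8   50.2]
 [ 461.1 -114.8   50.3]
 [ 454.4 -107.9   50.6]] [[ 409.3 -121.1   98.5]
 [ 411.5 -121.    99.1]
 [ 409.3 -123.    99.5]
 [ 413.6 -120.9   99.6]
 [ 407.2 -120.6  100. ]
 [ 411.6 -116.4  100.2]] [ 431.2 -115.8   77.4]
at z 73:  [ 435.8 -115. ] slope [-1.  -0.2]
top walls ((537.4122924804688, -120.31241607666016), (204.40972900390625, 159.1731719970703), 0.10743074864149094) [[435.0583801269531, -40.9176025390625], [435.3568420410156, -200.0904998779297], [639.7662353515625, -199.7072296142578], [639.4677734375, -40.534332275390625]]
top tote ((535.9141235351562, 455.7098083496094), (126.5940933227539, 159.41580200195312), 89.34663391113281)
top pan ((583.0934448242188, 168.2177734375), (175.81553649902344, 136.20574951171875), 88.8475570678711)
side yellow 88 [439.6 
[... 365 characters left out ...]
20.8   98.6]
 [ 410.8 -119.6   98.9]
 [ 409.5 -124.4   98.9]
 [ 412.9 -124.4   99. ]
 [ 411.6 -126.4  100.2]
 [ 410.6 -122.4  100.4]] [ 427.4 -124.2   77.5]
at z 73:  [ 431.9 -123.8] slope [-1.  -0.1]
side walls ((545.5211181640625, -121.53901672363281), (188.27676391601562, 156.7810516357422), 0.05413168668746948) [[451.3087463378906, -43.23746109008789], [451.4568176269531, -200.01844787597656], [639.7335205078125, -199.840576171875], [639.58544921875, -43.05958557128906]]
side tote ((548.2965087890625, 927.3224487304688), (1078.302978515625, 159.47378540039062), 88.60238647460938)
side pan ((585.3038330078125, 165.6951141357422), (178.54293823242188, 137.6558074951172), 88.63758087158203)
```

```bash
python3 -c "
from h import *
s=sensors.state();print(np.degrees(np.arctan2(s['eef_rot'][1,0],s['eef_rot'][0,0])),s['eef_rot'])"
python3 -m jog '[{"fingers":0,"delta_pos":[280,415,0],"roll":-0.33},{"fingers":0,"delta_pos":[280,415,0],"roll":-0.33},{"fingers":0,"delta_pos":[280,415,0],"roll":-0.33},{"fingers":0,"delta_pos":[280,415,0],"roll":-0.33},{"fingers":0,"delta_pos":[280,415,0],"roll":-0.33},{"fingers":0,"delta_pos":[280,415,0],"roll":-0.33},{"fingers":0,"delta_pos":[280,415,0],"roll":-0.33},{"fingers":0,"delta_pos":[280,415,0],"roll":-0.33},{"fingers":0,"delta_pos":[280,415,0],"roll":-0.33},{"fingers":0,"delta_pos":[280,415,0],"roll":-0.33}]' 20
```

```text
18.724273333883776 [[ 9.47074365e-01  3.21014249e-01  3.88455879e-08]
 [ 3.21014247e-01 -9.47074359e-01  1.06829998e-04]
 [ 3.43307413e-05 -1.01163483e-04 -9.99999994e-01]]
time: 2.4
eef_pos: [488.4, -200.4, 222.9]
eef_rot: [[1.0, -0.003, 0.001], [-0.003, -1.0, -0.0], [0.001, 0.0, -1.0]]
ft_force: [0.5, -1.1, 0.6]
opening: 14.7
grasp_force: 0.0
```

```bash
python3 -m jog '[{"fingers":0,"delta_pos":[-30,200,0],"roll":0},{"fingers":0,"delta_pos":[-30,200,0],"roll":0},{"fingers":0,"delta_pos":[-30,200,0],"roll":0},{"fingers":0,"delta_pos":[-30,200,0],"roll":0},{"fingers":0,"delta_pos":[-49,447,-100],"roll":0},{"fingers":0,"delta_pos":[-49,447,-100],"roll":0},{"fingers":0,"delta_pos":[-49,447,-100],"roll":0},{"fingers":0,"delta_pos":[-49,447,-100],"roll":0},{"fingers":0,"delta_pos":[-49,447,-100],"roll":0},{"fingers":0,"delta_pos":[-49,447,-155],"roll":0}]'
```

```text
time: 3.4
eef_pos: [440.2, 247.6, 84.3]
eef_rot: [[1.0, 0.002, 0.007], [0.002, -1.0, 0.006], [0.007, -0.006, -1.0]]
ft_force: [1.7, 0.3, 0.2]
opening: 0.2
grasp_force: 0.0
```

```bash
python3 -m jog '[{"fingers":0,"delta_pos":[0,0,0],"roll":0},{"fingers":0,"delta_pos":[0,0,0],"roll":0},{"fingers":0,"delta_pos":[0,0,0],"roll":0}]'
```

```text
time: 3.7
eef_pos: [440.2, 240.1, 83.4]
eef_rot: [[1.0, -0.005, 0.002], [-0.005, -1.0, 0.0], [0.002, -0.0, -1.0]]
ft_force: [0.6, 0.4, 0.8]
opening: 0.5
grasp_force: 0.0
```

```bash
python3 -m jog '[{"fingers":0,"delta_pos":[-1,7,0],"roll":0},{"fingers":0,"delta_pos":[-1,7,-15],"roll":0},{"fingers":0,"delta_pos":[-1,7,-25],"roll":0},{"fingers":0,"delta_pos":[-1,7,-30],"roll":0},{"fingers":0,"delta_pos":[-1,7,-34],"roll":0},{"fingers":0,"delta_pos":[-1,7,-36],"roll":0},{"fingers":0,"delta_pos":[-1,7,-37],"roll":0},{"fingers":0,"delta_pos":[-1,7,-37],"roll":0}]'
```

```text
time: 4.5
eef_pos: [438.2, 247.2, 46.8]
eef_rot: [[1.0, -0.004, 0.001], [-0.004, -1.0, -0.002], [0.001, 0.002, -1.0]]
ft_force: [-11.4, -9.3, 34.5]
opening: 0.6
grasp_force: 18.1
```

```bash
python3 -m jog '[{"fingers":0,"delta_pos":[0,0,50],"roll":0},{"fingers":0,"delta_pos":[0,0,110],"roll":0},{"fingers":50,"delta_pos":[0,0,110],"roll":0},{"fingers":50,"delta_pos":[5,-200,110],"roll":0.2},{"fingers":50,"delta_pos":[5,-200,110],"roll":0.2},{"fingers":50,"delta_pos":[5,-200,110],"roll":0.2},{"fingers":50,"delta_pos":[5,-200,110],"roll":0.2},{"fingers":50,"delta_pos":[5,-220,110],"roll":0.2},{"fingers":50,"delta_pos":[5,-220,110],"roll":0.2},{"fingers":50,"delta_pos":[5,-220,110],"roll":0.2}]'
python3 - <<'E'
from h import *
np.set_printoptions(precision=1,suppress=True)
im,d=snap("top","top1"); P=cloud("top",d); V=im.max(2)
m=(V<50)&(P[...,2]>45)&(P[...,2]<108)&(P[...,0]>360)&(P[...,0]<520)&(P[...,1]<-50)&(P[...,1]>-200)
Q=P[m]; Q=Q[Q[:,2].argsort()]; print(len(Q),Q.mean(0),Q[:20].mean(0),Q[-20:].mean(0))
c=np.polyfit(Q[:,2],Q[:,:2],1); print(c[0]*77.5+c[1],c[0], np.degrees(np.arctan2(-c[0][1],-c[0][0])))
m=(P[...,2]>32)&(P[...,2]<48)&(P[...,0]>440)&(P[...,0]<640)&(P[...,1]<-40)&(P[...,1]>-180)&(im.max(2).astype(int)-im.min(2)<60)&(V>110)
mm=m.astype(np.uint8)
n,l,st,_=cv2.connectedComponentsWithStats(mm); k=1+st[1:,4].argmax(); print(st[1:,4])
for i in range(1,n):
    if st[i,4]>15: r=cv2.minAreaRect(P[l==i][:,:2].astype(np.float32)); print(st[i,4],r)
print(sensors.state()["eef_pos"])
for q in("scoop","scoop_grip"): print(q,viewer.spot_point("top",q)[:1])
E
```

```text
time: 5.5
eef_pos: [442.7, 27.5, 154.3]
eef_rot: [[0.981, 0.194, -0.0], [0.194, -0.981, 0.0], [-0.0, -0.0, -1.0]]
ft_force: [-0.1, 0.2, -0.0]
opening: 48.3
grasp_force: 0.0
0 [nan nan nan] [nan nan nan] [nan nan nan]<stdin>:5: RuntimeWarning: Mean of empty slice.
  ret = um.true_divide(
Traceback (most recent call last):
TypeError: expected non-empty vector for x
```

View pics/top1.png

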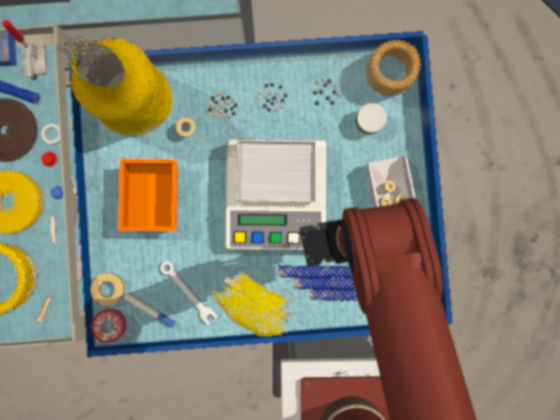

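The arm hides the handle from the top camera. What shows of the scoop, with a corner near (369, 162), has not moved. I'll check the handle with the side camera.

```bash
python3 - <<'E'
from h import *
np.set_printoptions(precision=1,suppress=True)
im,d=snap("side","side1"); P=cloud("side",d); V=im.max(2)
m=(V<50)&(P[...,2]>40)&(P[...,2]<108)&(P[...,0]>380)&(P[...,0]<500)&(P[...,1]<-70)&(P[...,1]>-170)
Q=P[m]; Q=Q[Q[:,2].argsort()]; print(len(Q),Q.mean(0),Q[:20].mean(0),Q[-20:].mean(0))
for z in(60,66,77.5):
  q=Q[abs(Q[:,2]-z)<3]; print(z,q.mean(0),q.min(0),q.max(0))
for q in("scoop","scoop_grip"):
  r=viewer.spot_point("side",q)[:1]; print(q,r, [ray("side",k["xy"],62 if "grip" in q else 0) for k in r])
print("old grip ray",ray("side",(338.3,337.2),62),ray("top",(404.5,237),62),ray("top",(389.6,197),0),ray("side",(374,327.5),0))
E
```

```text
354 [ 427.8 -124.    77.4] [ 453.8 -122.5   46.5] [ 410.5 -123.1   98.5]
60 [ 446.5 -121.6   60. ] [ 432.3 -127.5   57.3] [ 454.9 -113.1   62.8]
66 [ 440.5 -123.    66.2] [ 423.6 -128.6   63.1] [ 449.4 -113.7   68.9]
77.5 [ 430.5 -124.2   77.6] [ 416.3 -130.4   74.8] [ 437.8 -114.7   80.3]
scoop [{'xy': [375.3, 329.7], 'score': 0.56}] [array([ 524.3, -107.5,   -0. ])]
scoop_grip [{'xy': [339.2, 338.1], 'score': 0.84}] [array([ 434.6, -119.1,   62. ])]
old grip ray [ 434.2 -117.2   62. ] [ 434.4 -116.9   62. ] [527.1 -99.6   0. ] [ 525.  -102.9    0. ]
```

```bash
python3 -m jog '[{"fingers":50,"delta_pos":[-13,-147,0],"roll":0},{"fingers":50,"delta_pos":[-13,-147,0],"roll":0},{"fingers":50,"delta_pos":[-13,-147,0],"roll":0},{"fingers":50,"delta_pos":[-13,-147,0],"roll":0},{"fingers":50,"delta_pos":[-13,-147,-40],"roll":0},{"fingers":50,"delta_pos":[-13,-147,-75],"roll":0},{"fingers":50,"delta_pos":[-13,-147,-95],"roll":0},{"fingers":50,"delta_pos":[-13,-147,-106],"roll":0},{"fingers":50,"delta_pos":[-13,-147,-106],"roll":0}]' 60
python3 -m jog '[{"fingers":20,"delta_pos":[0,0,0],"roll":0},{"fingers":20,"delta_pos":[0,0,0],"roll":0},{"fingers":5,"delta_pos":[0,0,0],"roll":0},{"fingers":5,"delta_pos":[0,0,0],"roll":0},{"fingers":5,"delta_pos":[0,0,0],"roll":0},{"fingers":5,"delta_pos":[0,0,0],"roll":0}]' 60
```

```text
time: 6.6
eef_pos: [429.3, -118.2, 47.6]
eef_rot: [[0.98, 0.197, -0.002], [0.197, -0.98, 0.001], [-0.002, -0.002, -1.0]]
ft_force: [0.3, 0.2, 0.8]
opening: 50.1
grasp_force: 0.0
time: 7.2
eef_pos: [430.1, -119.5, 49.0]
eef_rot: [[0.981, 0.195, 0.001], [0.195, -0.981, -0.0], [0.0, 0.001, -1.0]]
ft_force: [-1.3, -0.8, 2.9]
opening: 15.8
grasp_force: 59.9
```

Gripped at 16 mm. I'll lift gently and check that it stays level.

```bash
python3 -m jog '[{"fingers":0,"delta_pos":[0,0,5],"roll":0},{"fingers":0,"delta_pos":[0,0,12],"roll":0},{"fingers":0,"delta_pos":[0,0,20],"roll":0},{"fingers":0,"delta_pos":[0,0,20],"roll":0}]' 60
python3 - <<'E'
from h import *
im,d=snap("side","side2"); cv2.imwrite("pics/v3.png",im[150:420,200:560])
E
```

```text
time: 7.6
eef_pos: [430.6, -119.4, 69.9]
eef_rot: [[0.981, 0.196, 0.002], [0.196, -0.981, -0.001], [0.002, 0.001, -1.0]]
ft_force: [-0.1, -0.1, -3.9]
opening: 15.7
grasp_force: 59.9
```

View pics/v3.png

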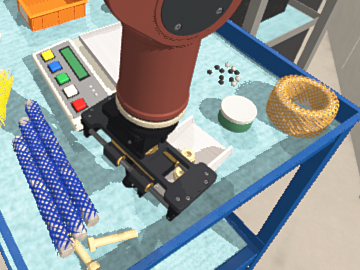

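```bash
python3 -m jog '[{"fingers":0,"delta_pos":[0,0,10],"roll":0},{"fingers":0,"delta_pos":[0,0,25],"roll":0},{"fingers":0,"delta_pos":[0,0,45],"roll":0},{"fingers":0,"delta_pos":[0,0,65],"roll":0},{"fingers":0,"delta_pos":[0,0,85],"roll":0},{"fingers":0,"delta_pos":[0,0,105],"roll":0},{"fingers":0,"delta_pos":[0,0,125],"roll":0},{"fingers":0,"delta_pos":[0,0,142],"roll":0},{"fingers":0,"delta_pos":[0,0,155],"roll":0},{"fingers":0,"delta_pos":[0,0,160],"roll":0}]'
python3 - <<'E'
from h import *
im,d=snap("side","side3"); cv2.imwrite("pics/v4.png",im[50:420,100:560])
E
```

```text
time: 8.65
eef_pos: [430.3, -119.3, 230.1]
eef_rot: [[0.981, 0.196, 0.002], [0.196, -0.981, -0.001], [0.001, 0.001, -1.0]]
ft_force: [-0.1, -0.3, -3.6]
opening: 15.7
grasp_force: 59.9
```

View pics/v4.png

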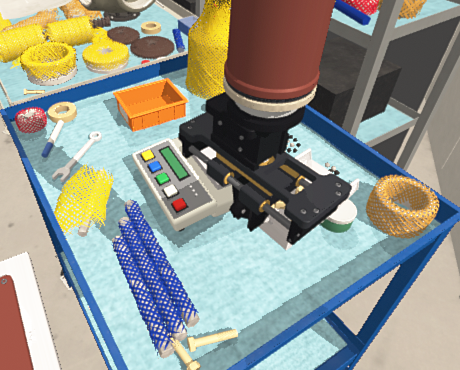

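```bash
python3 -m jog '[{"fingers":0,"delta_pos":[8,5,0],"roll":0.05},{"fingers":0,"delta_pos":[22,15,0],"roll":0.13},{"fingers":0,"delta_pos":[40,30,0],"roll":0.24},{"fingers":0,"delta_pos":[58,45,0],"roll":0.36},{"fingers":0,"delta_pos":[76,60,0],"roll":0.48},{"fingers":0,"delta_pos":[94,78,0],"roll":0.6},{"fingers":0,"delta_pos":[112,96,0],"roll":0.72},{"fingers":0,"delta_pos":[126,112,0],"roll":0.84},{"fingers":0,"delta_pos":[138,124,0],"roll":0.95},{"fingers":0,"delta_pos":[144,132,0],"roll":1.02}]'
python3 -m jog '[{"fingers":0,"delta_pos":[3,4,0],"roll":0.05},{"fingers":0,"delta_pos":[6,10,0],"roll":0.13},{"fingers":0,"delta_pos":[9,18,0],"roll":0.22},{"fingers":0,"delta_pos":[9,26,0],"roll":0.3},{"fingers":0,"delta_pos":[9,32,0],"roll":0.36},{"fingers":0,"delta_pos":[9,32,0],"roll":0.36}]'
cat >> h.py <<'E'
def scoopz(f=None):
    "rows of points (y,z stats) of the held scoop near pan, both cams"
    for n in("top","side"):
        im,d=snap(n,f and f+n); P=cloud(n,d); ok=(d>0)&(P[...,0]>525)&(P[...,0]<645)&(P[...,2]>76)&(P[...,1]>40)&(P[...,1]<330)&(im.max(2)>90)&(im.max(2).astype(int)-im.min(2)<50)
        Q=P[ok]; print(n,len(Q))
        for a in range(40,300,20):
            q=Q[(Q[:,1]>=a)&(Q[:,1]<a+20)]
            if len(q)>5: print(a,len(q),q[:,2].min().round(),np.median(q[:,2]).round(),q[:,2].max().round(),"x",q[:,0].min().round(),q[:,0].max().round())
E
python3 -c "
from h import *
scoopz('p0')
cv2.imwrite('pics/v5.png',np.hstack([cv2.imread('pics/p0top.png')[90:330,180:460],cv2.imread('pics/p0side.png')[90:330,180:460]]))"
```

```text
time: 9.7
eef_pos: [574.2, 14.0, 227.3]
eef_rot: [[0.341, 0.94, -0.002], [0.94, -0.341, 0.001], [0.0, -0.002, -1.0]]
ft_force: [-0.7, -0.4, -3.4]
opening: 15.5
grasp_force: 59.9
time: 10.3
eef_pos: [582.4, 45.8, 227.6]
eef_rot: [[-0.008, 1.0, -0.002], [1.0, 0.008, 0.001], [0.001, -0.002, -1.0]]
ft_force: [0.9, 0.1, -3.1]
opening: 15.7
grasp_force: 59.9
top 3651
60 140 210.0 332.0 657.0 x 525.0 644.0
80 731 175.0 222.0 654.0 x 536.0 644.0
100 416 177.0 183.0 637.0 x 536.0 625.0
120 303 177.0 183.0 226.0 x 536.0 625.0
140 382 176.0 183.0 226.0 x 536.0 625.0
160 354 176.0 182.0 227.0 x 536.0 624.0
180 468 176.0 183.0 227.0 x 536.0 623.0
200 477 181.0 190.0 227.0 x 536.0 624.0
220 375 188.0 196.0 225.0 x 535.0 625.0
side 1784
40 97 228.0 427.0 434.0 x 539.0 591.0
60 212 180.0 199.0 433.0 x 539.0 623.0
80 442 179.0 199.0 225.0 x 537.0 626.0
100 133 180.0 204.0 224.0 x 537.0 572.0
120 208 179.0 197.0 224.0 x 537.0 625.0
140 182 179.0 200.0 224.0 x 538.0 625.0
160 124 181.0 203.0 224.0 x 537.0 625.0
180 126 181.0 200.0 224.0 x 537.0 589.0
200 167 185.0 192.0 223.0 x 538.0 591.0
220 93 192.0 197.0 223.0 x 538.0 589.0
```

View pics/v5.png

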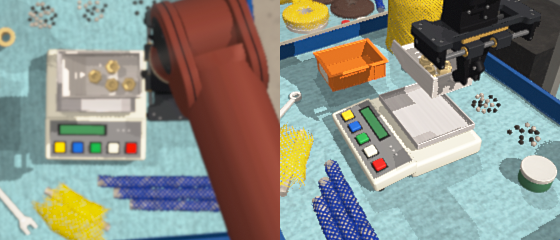

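The scoop is held level above the pan (base z about 180, lip at y about 236) with all 4 nuts in it. I'll ease the grip in steps so it tips slowly.

```bash
python3 -m jog '[{"fingers":0,"delta_pos":[0,0,0],"roll":0},{"fingers":0,"delta_pos":[0,0,0],"roll":0},{"fingers":0,"delta_pos":[0,0,0],"roll":0}]' 28; python3 -c "
from h import *
scoopz()"; 
```

```text
time: 10.7
eef_pos: [582.9, 44.5, 228.6]
eef_rot: [[-0.005, 1.0, -0.0], [1.0, 0.005, -0.0], [-0.0, -0.0, -1.0]]
ft_force: [-0.0, -0.1, -3.2]
opening: 15.6
grasp_force: 28.0
top 3662
60 172 211.0 318.0 659.0 x 525.0 645.0
80 727 177.0 221.0 654.0 x 535.0 624.0
100 433 176.0 184.0 640.0 x 536.0 625.0
120 281 177.0 184.0 228.0 x 536.0 625.0
140 400 177.0 183.0 230.0 x 536.0 625.0
160 367 177.0 183.0 227.0 x 536.0 626.0
180 471 176.0 184.0 226.0 x 536.0 623.0
200 477 182.0 191.0 226.0 x 536.0 624.0
220 333 189.0 197.0 226.0 x 535.0 624.0
side 1790
40 100 228.0 428.0 440.0 x 539.0 592.0
60 342 181.0 198.0 435.0 x 537.0 626.0
80 328 179.0 202.0 225.0 x 537.0 625.0
100 133 180.0 203.0 226.0 x 537.0 541.0
120 198 181.0 200.0 225.0 x 537.0 625.0
140 176 181.0 200.0 225.0 x 537.0 625.0
160 127 181.0 203.0 225.0 x 537.0 624.0
180 129 181.0 200.0 225.0 x 537.0 590.0
200 173 185.0 193.0 224.0 x 537.0 594.0
220 84 193.0 197.0 224.0 x 537.0 589.0
```

```bash
cat >> h.py <<'E'
def tilt():
    im,d=snap("top"); P=cloud("top",d); ok=(d>0)&(P[...,0]>530)&(P[...,0]<632)&(P[...,2]>78)&(P[...,2]<260)&(P[...,1]>85)&(P[...,1]<330)&(im.max(2)>80)
    Q=P[ok]
    if len(Q)<20: print("few",len(Q)); return
    B=[]
    for a in range(60,300,10):
        q=Q[(Q[:,1]>=a)&(Q[:,1]<a+10)]
        if len(q)>5: B.append((a+5,q[:,2].max()))
    B=np.array(B); print("maxy",Q[:,1].max().round(),"minz",Q[:,2].min().round(),"rim slope deg",np.degrees(np.arctan(np.polyfit(B[:,0],B[:,1],1)[0])).round(1),B.round()[::2].tolist())
E
python3 -m jog '[{"fingers":0,"delta_pos":[0,0,0],"roll":0},{"fingers":0,"delta_pos":[0,0,0],"roll":0}]' 18|tail -1; python3 -c "
from h import *
tilt()"; python3 -m jog '[{"fingers":0,"delta_pos":[0,0,0],"roll":0},{"fingers":0,"delta_pos":[0,0,0],"roll":0}]' 14|tail -1; python3 -c "
from h import *
tilt()"; python3 -m jog '[{"fingers":0,"delta_pos":[0,0,0],"roll":0},{"fingers":0,"delta_pos":[0,0,0],"roll":0}]' 11 | tail -1; python3 -c "
from h import *
tilt()"
```

```text
grasp_force: 18.0
maxy 223.0 minz 150.0 rim slope deg -11.9 [[85.0, 219.0], [105.0, 215.0], [125.0, 210.0], [145.0, 208.0], [165.0, 204.0], [185.0, 200.0], [205.0, 194.0], [225.0, 184.0]]
grasp_force: 14.0
maxy 214.0 minz 139.0 rim slope deg -16.1 [[85.0, 214.0], [105.0, 209.0], [125.0, 204.0], [145.0, 197.0], [165.0, 193.0], [185.0, 185.0], [205.0, 181.0]]
grasp_force: 11.0
maxy 254.0 minz 78.0 rim slope deg -23.4 [[85.0, 205.0], [105.0, 201.0], [125.0, 191.0], [145.0, 180.0], [165.0, 174.0], [185.0, 163.0]]
```

```bash
python3 -m jog '[{"fingers":0,"delta_pos":[0,0,0],"roll":0},{"fingers":0,"delta_pos":[0,0,0],"roll":0}]' 11|tail -1; python3 -c "
from h import *
tilt()"; python3 -m jog '[{"fingers":0,"delta_pos":[0,0,0],"roll":0},{"fingers":0,"delta_pos":[0,0,0],"roll":0}]' 9|tail -1; python3 -c "
from h import *
tilt()
viewer.snapshot('side')
for r in viewer.spot_point('side','nut_1'): print(r)
im,d=snap('side','t1')
print(sensors.state()['ft_force'])"
```

```text
grasp_force: 11.0
maxy 192.0 minz 109.0 rim slope deg -27.3 [[85.0, 198.0], [105.0, 192.0], [125.0, 179.0], [145.0, 173.0], [165.0, 158.0], [185.0, 149.0]]
grasp_force: 9.0
maxy 192.0 minz 110.0 rim slope deg -28.3 [[85.0, 200.0], [105.0, 190.0], [125.0, 180.0], [145.0, 169.0], [165.0, 158.0], [185.0, 146.0]]
{'xy': [255.4, 214.1], 'score': 0.68}
{'xy': [324.6, 200.7], 'score': 0.24}
[ 0.26970238  0.63328515 -3.63031468]
```

```bash
for i in 1; do python3 -m jog '[{"fingers":0,"delta_pos":[0,0,0],"roll":0},{"fingers":0,"delta_pos":[0,0,0],"roll":0}]' 7|tail -1; python3 -c "
from h import *
tilt();print(sensors.state()['ft_force'])";python3 -m jog '[{"fingers":0,"delta_pos":[0,0,0],"roll":0},{"fingers":0,"delta_pos":[0,0,0],"roll":0}]' 6|tail -1; python3 -c "
from h import *
tilt();print(sensors.state()['ft_force'])";python3 -m jog '[{"fingers":0,"delta_pos":[0,0,0],"roll":0},{"fingers":0,"delta_pos":[0,0,0],"roll":0}]' 5|tail -1; python3 -c "
from h import *
tilt();print(sensors.state()['ft_force'])"; done
```

```text
grasp_force: 7.0
maxy 160.0 minz 79.0 rim slope deg -41.2 [[85.0, 175.0], [105.0, 165.0], [125.0, 141.0], [145.0, 126.0]]
[ 0.04504378  0.26046547 -3.34664777]
grasp_force: 6.0
maxy 139.0 minz 78.0 rim slope deg -50.5 [[85.0, 148.0], [105.0, 128.0], [125.0, 101.0]]
[ 0.11941595 -0.90752186 -0.5830956 ]
grasp_force: 5.0
maxy 139.0 minz 78.0 rim slope deg -50.5 [[85.0, 148.0], [105.0, 127.0], [125.0, 102.0]]
[ 0.02182608 -1.1302939   1.0791313 ]
```

```bash
python3 -m jog '[{"fingers":0,"delta_pos":[0,0,6],"roll":0},{"fingers":0,"delta_pos":[0,0,12],"roll":0},{"fingers":0,"delta_pos":[0,0,20],"roll":0},{"fingers":0,"delta_pos":[0,0,20],"roll":0}]' 5; python3 -c "
from h import *
tilt();print(sensors.state()['ft_force']); im,d=snap('side','t2'); im2,d=snap('top','t2t')
cv2.imwrite('pics/v6.png',np.hstack([cv2.resize(im2[110:270,200:360],(400,400)),cv2.resize(im[110:270,250:410],(400,400))]))"
```

```text
time: 13.35
eef_pos: [583.5, 45.1, 250.3]
eef_rot: [[-0.006, 1.0, 0.002], [1.0, 0.006, 0.0], [0.0, 0.002, -1.0]]
ft_force: [0.3, 0.0, -2.4]
opening: 15.9
grasp_force: 5.0
maxy 147.0 minz 78.0 rim slope deg -55.5 [[85.0, 167.0], [105.0, 151.0], [125.0, 119.0], [145.0, 89.0]]
[ 0.0364472   0.47264976 -2.097496  ]
```

View pics/v6.png

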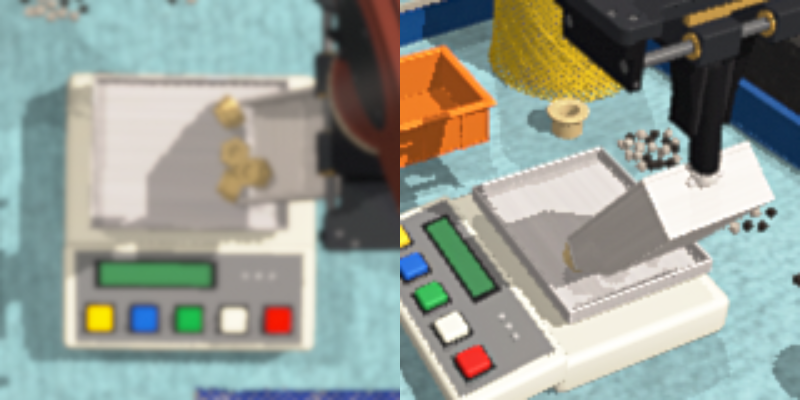

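The nuts are in the pan by the lip. The wrist carries about 2.1 N, which matches the empty scoop. I'll lift it, swing it clear and count the nuts.

```bash
python3 -m jog '[{"fingers":0,"delta_pos":[0,0,10],"roll":0},{"fingers":0,"delta_pos":[0,0,25],"roll":0},{"fingers":0,"delta_pos":[0,0,40],"roll":0},{"fingers":0,"delta_pos":[0,-15,50],"roll":0},{"fingers":0,"delta_pos":[0,-40,50],"roll":-0.08},{"fingers":0,"delta_pos":[-10,-65,50],"roll":-0.2},{"fingers":0,"delta_pos":[-20,-90,50],"roll":-0.32},{"fingers":0,"delta_pos":[-30,-115,50],"roll":-0.44},{"fingers":0,"delta_pos":[-40,-140,50],"roll":-0.56},{"fingers":0,"delta_pos":[-50,-155,50],"roll":-0.68}]' 25|tail -2
python3 -m jog '[{"fingers":0,"delta_pos":[-10,-3,0],"roll":-0.12},{"fingers":0,"delta_pos":[-20,-3,0],"roll":-0.24},{"fingers":0,"delta_pos":[-30,-3,0],"roll":-0.36},{"fingers":0,"delta_pos":[-30,-3,0],"roll":-0.48},{"fingers":0,"delta_pos":[-30,-3,0],"roll":-0.6},{"fingers":0,"delta_pos":[-30,-3,0],"roll":-0.7},{"fingers":0,"delta_pos":[-30,-3,0],"roll":-0.7}]' 25
python3 - <<'E'
from h import *
np.set_printoptions(precision=1,suppress=True)
im,d=snap("top","t3t"); ims,ds=snap("side","t3s")
for n,D in(("top",d),("side",ds)):
  P=cloud(n,D)
  for r in viewer.spot_point(n,"nut_1"): u,v=map(round,r["xy"]); print(n,r,P[v,u])
P=cloud("side",ds); m=(P[...,1]<20)&(P[...,1]>-200)&(P[...,0]>400)&(P[...,0]<700)&(P[...,2]>50)&(P[...,2]<300)&(ims.max(2)>120)
Q=P[m]; Q=Q[Q[:,2].argsort()]; print(len(Q),Q[:15].mean(0),Q[-15:].mean(0))
cv2.imwrite('pics/v7.png',np.hstack([cv2.resize(im[110:270,200:360],(400,400)),cv2.resize(ims[120:400,240:520],(400,400))]))
E
```

```text
opening: 15.8
grasp_force: 25.0
time: 15.2
eef_pos: [502.8, -114.3, 299.5]
eef_rot: [[0.981, 0.193, 0.001], [0.193, -0.981, -0.0], [0.001, 0.001, -1.0]]
ft_force: [0.2, 0.9, -1.7]
opening: 15.7
grasp_force: 25.0
top {'xy': [293.1, 151.2], 'score': 0.61} [624.6 129.7  89.7]
top {'xy': [266.7, 169.4], 'score': 0.55} [587.4 186.8  75.4]
top {'xy': [294.1, 167.9], 'score': 0.51} [587.6 127.9  88.4]
top {'xy': [295.6, 187.2], 'score': 0.47} [547.9 123.   64.8]
side {'xy': [333.9, 213.7], 'score': 0.69} [577.2 116.3  70.9]
side {'xy': [355.9, 201.6], 'score': 0.61} [644.8 132.7  63.3]
side {'xy': [322.3, 217.9], 'score': 0.59} [553.9 124.4  63.2]
side {'xy': [249.5, 162.2], 'score': 0.56} [511.6 394.6  49. ]
side {'xy': [322.3, 195.3], 'score': 0.53} [583.4 173.6  76.9]
3197 [ 574.4 -143.9  138.4] [ 497.7 -120.3  276.8]
```

View pics/v7.png

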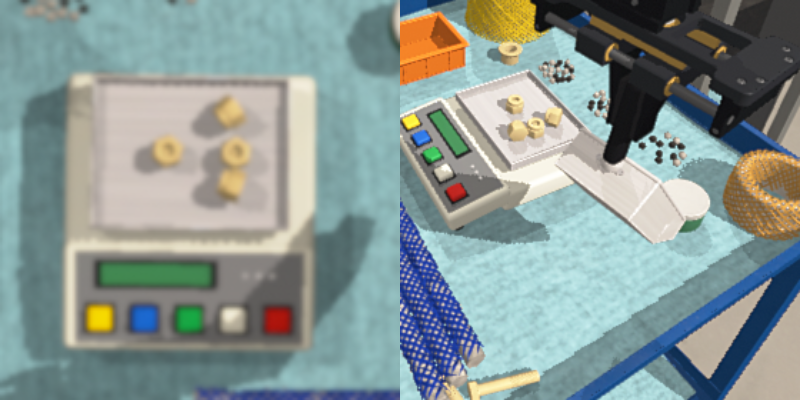

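The pan holds all 4 nuts, two upright and two on their sides, and the scoop is empty. Next I'll set the lip on the cart and roll the scoop back upright.

```bash
python3 -m jog '[{"fingers":0,"delta_pos":[37,16,-20],"roll":0},{"fingers":0,"delta_pos":[37,16,-50],"roll":0},{"fingers":0,"delta_pos":[37,16,-80],"roll":0},{"fingers":0,"delta_pos":[37,16,-105],"roll":0},{"fingers":0,"delta_pos":[37,16,-122],"roll":0},{"fingers":0,"delta_pos":[37,16,-130],"roll":0},{"fingers":0,"delta_pos":[37,16,-130],"roll":0}]' 25
python3 - <<'E'
from h import *
np.set_printoptions(precision=1,suppress=True)
for n in("top","side"):
  im,d=snap(n); P=cloud(n,d); m=(P[...,1]<0)&(P[...,1]>-170)&(P[...,0]>440)&(P[...,0]<640)&(P[...,2]>6)&(P[...,2]<300)&(im.max(2)>120)&(im.max(2).astype(int)-im.min(2)<45)
  Q=P[m]; Q=Q[Q[:,2].argsort()]; print(n,len(Q),Q[:15].mean(0),Q[-15:].mean(0)); 
E
```

```text
time: 16.1
eef_pos: [539.7, -97.4, 168.5]
eef_rot: [[0.98, 0.197, -0.001], [0.197, -0.98, 0.0], [-0.001, -0.0, -1.0]]
ft_force: [0.5, 0.0, -0.8]
opening: 16.0
grasp_force: 25.0
top 295 [564.  -65.8   6.2] [506.4 -18.1 279.5]
side 2176 [ 612.1 -126.6   12. ] [532.8 -77.3 279. ]
```

```bash
python3 -m jog '[{"fingers":0,"delta_pos":[0,0,-5],"roll":0},{"fingers":0,"delta_pos":[-4,-1,-11],"roll":0},{"fingers":0,"delta_pos":[-13,-2,-15],"roll":0},{"fingers":0,"delta_pos":[-22,-4,-20],"roll":0},{"fingers":0,"delta_pos":[-35,-7,-29],"roll":0},{"fingers":0,"delta_pos":[-49,-10,-39],"roll":0},{"fingers":0,"delta_pos":[-61,-12,-51],"roll":0},{"fingers":0,"delta_pos":[-73,-14,-63],"roll":0},{"fingers":0,"delta_pos":[-83,-16,-78],"roll":0},{"fingers":0,"delta_pos":[-83,-16,-78],"roll":0}]' 6
python3 - <<'E'
from h import *
np.set_printoptions(precision=1,suppress=True)
im,d=snap("side","t4"); P=cloud("side",d); m=(P[...,1]<0)&(P[...,1]>-170)&(P[...,0]>440)&(P[...,0]<640)&(P[...,2]>6)&(P[...,2]<300)&(im.max(2)>120)&(im.max(2).astype(int)-im.min(2)<45)
Q=P[m]
for a in range(440,640,20):
  q=Q[(Q[:,0]>=a)&(Q[:,0]<a+20)]
  if len(q)>8: print(a,len(q),q[:,2].min(),q[:,2].max(),q[:,1].min(),q[:,1].max())
E
```

```text
time: 17.2
eef_pos: [454.1, -113.6, 88.8]
eef_rot: [[0.981, 0.195, -0.004], [0.195, -0.981, 0.0], [-0.003, -0.001, -1.0]]
ft_force: [-0.8, -0.3, -1.1]
opening: 16.1
grasp_force: 6.0
440 259 30.016656488262583 295.3727346755289 -156.1554508459134 -18.475121940973622
460 584 29.875822224445187 295.0705157775691 -155.17853009278417 -13.674785267584241
480 106 21.549710937779196 293.99389369919794 -169.26448088721187 -98.82194235966341
500 57 17.793245816011563 23.075163344513612 -127.3943213808783 -95.53747777915231
520 81 8.218306137487957 14.75909491598236 -109.40218114227599 -83.77394644674598
580 12 6.0020869517341 32.822349793240505 -86.9615530030946 -41.86948356947147
```

```bash
python3 -m jog '[{"fingers":0,"delta_pos":[-9,-2,-10],"roll":0},{"fingers":0,"delta_pos":[-17,-3,-19],"roll":0},{"fingers":0,"delta_pos":[-24,-5,-29],"roll":0},{"fingers":0,"delta_pos":[-29,-6,-38],"roll":0},{"fingers":0,"delta_pos":[-30,-6,-42],"roll":0},{"fingers":0,"delta_pos":[-30,-6,-42],"roll":0}]' 6
python3 - <<'E'
from h import *
np.set_printoptions(precision=1,suppress=True)
im,d=snap("side","t5"); P=cloud("side",d); m=(P[...,1]<0)&(P[...,1]>-170)&(P[...,0]>440)&(P[...,0]<640)&(P[...,2]>6)&(P[...,2]<300)&(im.max(2)>120)&(im.max(2).astype(int)-im.min(2)<45)
Q=P[m]
for a in range(440,640,20):
  q=Q[(Q[:,0]>=a)&(Q[:,0]<a+20)]
  if len(q)>8: print(a,len(q),q[:,2].min(),q[:,2].max(),q[:,1].min(),q[:,1].max())
E
```

```text
time: 17.85
eef_pos: [426.4, -119.4, 48.1]
eef_rot: [[0.981, 0.195, -0.001], [0.195, -0.981, 0.0], [-0.001, -0.0, -1.0]]
ft_force: [1.2, 0.0, -0.8]
opening: 15.9
grasp_force: 6.0
440 112 6.146337007344414 298.5957262814798 -158.9129107047697 -119.55098374679832
460 11 6.227543827551358 161.004342610449 -167.43612425894543 -113.5343704306523
480 11 6.021096847828403 7.374230902548447 -122.49552701445245 -109.38435310955725
500 32 6.009038814747328 15.67899587815839 -121.24106044663827 -59.55791811956868
520 31 6.046756023052808 26.891213743181197 -117.32820658933045 -54.06018899563975
540 410 6.026610682456749 50.0878457104136 -140.75673998684633 -49.730402676075585
560 628 7.300089694821395 51.38456914455867 -137.2378074231878 -41.99134983597486
580 492 14.371056459573651 52.667408756047735 -132.99400758991635 -43.97192950708637
600 29 22.635752591692608 35.820852704352546 -129.41188944127907 -91.81674366804822
```

```bash
python3 -m jog '[{"fingers":0,"delta_pos":[0,0,-1],"roll":0},{"fingers":0,"delta_pos":[0,0,-1],"roll":0},{"fingers":40,"delta_pos":[0,0,-1],"roll":0},{"fingers":40,"delta_pos":[0,0,-1],"roll":0},{"fingers":40,"delta_pos":[0,0,-1],"roll":0},{"fingers":40,"delta_pos":[0,0,40],"roll":0},{"fingers":40,"delta_pos":[0,0,80],"roll":0},{"fingers":40,"delta_pos":[0,0,130],"roll":0}]' 4
python3 -m jog '[{"fingers":0,"delta_pos":[0,10,30],"roll":-0.08},{"fingers":0,"delta_pos":[10,150,0],"roll":-0.2},{"fingers":0,"delta_pos":[10,150,0],"roll":-0.2},{"fingers":0,"delta_pos":[10,150,0],"roll":-0.2},{"fingers":0,"delta_pos":[10,250,-20],"roll":-0.2},{"fingers":0,"delta_pos":[10,250,-40],"roll":-0.2},{"fingers":0,"delta_pos":[12,326,-80],"roll":-0.2},{"fingers":0,"delta_pos":[12,326,-90],"roll":-0.2},{"fingers":0,"delta_pos":[12,326,-90],"roll":-0.2},{"fingers":0,"delta_pos":[12,326,-90],"roll":-0.2}]' 20
python3 - <<'E'
from h import *
np.set_printoptions(precision=1,suppress=True)
im,d=snap("side","t6"); P=cloud("side",d); m=(P[...,1]<0)&(P[...,1]>-170)&(P[...,0]>440)&(P[...,0]<640)&(P[...,2]>-6)&(P[...,2]<300)&(im.max(2)>120)&(im.max(2).astype(int)-im.min(2)<45)
Q=P[m]
for a in range(440,640,20):
  q=Q[(Q[:,0]>=a)&(Q[:,0]<a+20)]
  if len(q)>8: print(a,len(q),q[:,2].min(),q[:,2].max(),q[:,1].min(),q[:,1].max())
E
```

```text
time: 18.7
eef_pos: [425.7, -118.9, 179.0]
eef_rot: [[0.981, 0.196, -0.003], [0.196, -0.981, 0.001], [-0.002, -0.002, -1.0]]
ft_force: [1.2, 0.2, -0.3]
opening: 39.7
grasp_force: 0.0
time: 19.7
eef_pos: [437.8, 207.4, 87.7]
eef_rot: [[1.0, -0.001, -0.003], [-0.001, -1.0, 0.0], [-0.003, -0.0, -1.0]]
ft_force: [0.2, -0.4, 0.1]
opening: 0.7
grasp_force: 0.0
440 1081 -3.175443656737343 47.877813663690176 -168.837248876694 -0.017062632269301048
460 670 -2.203002015197171 47.2238565411335 -169.59402240444024 -1.2910692801143568
480 896 -3.469648249817169 45.991473005450416 -169.7409502625679 -0.3014808831034088
500 855 -2.9207406390950155 46.1011867450826 -169.87282383371496 -0.35638794153140907
520 906 -1.7050991103220667 46.16098949920104 -169.9042138486206 -1.2123961329757549
540 820 -2.5844691808827065 46.52550283830158 -169.1570803474332 -0.5397275070034198
560 864 -1.950001545924124 46.73833260846459 -169.68584264102157 -0.011098085249216183
580 733 -2.307342250708757 45.46922215166171 -169.87016406826643 -0.43477798311408833
600 350 -3.6484484947549163 43.054867905022434 -169.8133868476971 -0.09244207153932393
620 451 -2.0038615167611624 4.012793642751035 -169.34235232641626 -1.346453386701171
```

The scoop stands level and upright. Now the blue key, then green, then white.

```bash
python3 -m jog '[{"fingers":0,"delta_pos":[1,0,-20],"roll":0},{"fingers":0,"delta_pos":[1,0,-31],"roll":0},{"fingers":0,"delta_pos":[1,0,-36],"roll":0},{"fingers":0,"delta_pos":[1,0,-39],"roll":0},{"fingers":0,"delta_pos":[1,0,-40],"roll":0},{"fingers":0,"delta_pos":[1,0,-41],"roll":0},{"fingers":0,"delta_pos":[1,0,-41],"roll":0},{"fingers":0,"delta_pos":[1,0,-41],"roll":0}]'
```

```text
time: 20.55
eef_pos: [440.3, 206.8, 48.1]
eef_rot: [[1.0, -0.003, 0.001], [-0.003, -1.0, 0.0], [0.001, -0.0, -1.0]]
ft_force: [0.8, -3.0, 4.3]
opening: 0.6
grasp_force: 2.2
```

```bash
python3 -m jog '[{"fingers":0,"delta_pos":[-1,0,-1],"roll":0},{"fingers":0,"delta_pos":[-1,0,-2],"roll":0},{"fingers":0,"delta_pos":[-1,0,-2],"roll":0},{"fingers":0,"delta_pos":[-1,0,-2],"roll":0}]'; python3 -m jog '[{"fingers":0,"delta_pos":[0,0,20],"roll":0},{"fingers":0,"delta_pos":[0,0,40],"roll":0},{"fingers":0,"delta_pos":[-1,-40,40],"roll":0},{"fingers":0,"delta_pos":[-1,-40,40],"roll":0},{"fingers":0,"delta_pos":[-1,-40,12],"roll":0},{"fingers":0,"delta_pos":[-1,-40,5],"roll":0},{"fingers":0,"delta_pos":[-1,-40,2],"roll":0},{"fingers":0,"delta_pos":[-1,-40,0],"roll":0},{"fingers":0,"delta_pos":[-1,-40,0],"roll":0},{"fingers":0,"delta_pos":[-1,-40,0],"roll":0}]'
```

```text
time: 20.95
eef_pos: [440.5, 206.8, 47.5]
eef_rot: [[1.0, -0.004, 0.003], [-0.004, -1.0, -0.0], [0.003, 0.0, -1.0]]
ft_force: [-1.8, -7.1, 22.4]
opening: 0.6
grasp_force: 11.1
time: 21.95
eef_pos: [437.1, 166.6, 47.1]
eef_rot: [[1.0, -0.003, -0.002], [-0.003, -1.0, -0.002], [-0.002, 0.002, -1.0]]
ft_force: [-9.9, -6.5, 24.9]
opening: 0.4
grasp_force: 13.2
```

Both are fully down. Now white.

```bash
python3 -m jog '[{"fingers":0,"delta_pos":[0,0,20],"roll":0},{"fingers":0,"delta_pos":[0,0,40],"roll":0},{"fingers":0,"delta_pos":[0,-40,40],"roll":0},{"fingers":0,"delta_pos":[0,-40,40],"roll":0},{"fingers":0,"delta_pos":[0,-40,12],"roll":0},{"fingers":0,"delta_pos":[0,-40,5],"roll":0},{"fingers":0,"delta_pos":[0,-40,2],"roll":0},{"fingers":0,"delta_pos":[0,-40,0],"roll":0},{"fingers":0,"delta_pos":[0,-40,0],"roll":0},{"fingers":0,"delta_pos":[0,-40,0],"roll":0}]'; python3 -m jog '[{"fingers":0,"delta_pos":[0,0,20],"roll":0},{"fingers":0,"delta_pos":[0,0,70],"roll":0},{"fingers":45,"delta_pos":[0,0,120],"roll":0},{"fingers":45,"delta_pos":[-10,-50,140],"roll":0},{"fingers":45,"delta_pos":[-10,-100,140],"roll":0},{"fingers":45,"delta_pos":[-10,-100,140],"roll":0}]'
python3 - <<'E'
from h import *
np.set_printoptions(precision=1,suppress=True)
out=[]
for n in("top","side"):
  im,d=snap(n,"n1"+n); P=cloud(n,d); hsv=cv2.cvtColor(im,cv2.COLOR_BGR2HSV)
  m=((P[...,2]>66)&(P[...,2]<100)&(P[...,0]>515)&(P[...,0]<650)&(P[...,1]>82)&(P[...,1]<252)&(hsv[...,1]>70)).astype(np.uint8)
  N,l,st,c=cv2.connectedComponentsWithStats(m)
  for i in range(1,N):
    if st[i,4]>8: Q=P[l==i]; print(n,st[i],Q.min(0),Q.max(0),Q.mean(0))
a=cv2.imread("pics/n1top.png");b=cv2.imread("pics/n1side.png")
u,v=map(int,proj("side",(580,150,65)))
cv2.imwrite("pics/v8.png",np.hstack([cv2.resize(a[130:210,225:325],(500,400),interpolation=cv2.INTER_CUBIC),cv2.resize(b[v-40:v+40,u-30:u+30],(300,400),interpolation=cv2.INTER_CUBIC)]))
E
```

```text
time: 22.95
eef_pos: [437.3, 126.9, 47.3]
eef_rot: [[1.0, -0.002, -0.002], [-0.002, -1.0, -0.002], [-0.002, 0.002, -1.0]]
ft_force: [-9.9, -5.2, 22.9]
opening: 0.3
grasp_force: 12.6
time: 23.55
eef_pos: [427.9, 21.9, 187.0]
eef_rot: [[1.0, -0.009, 0.001], [-0.009, -1.0, -0.002], [0.001, 0.002, -1.0]]
ft_force: [-0.5, 0.7, -0.8]
opening: 24.6
grasp_force: 0.0
top [286 149  12  12 104] [605.6 120.3  67.6] [630.8 145.   92.1] [617.  133.6  84.8]
top [261 164  12  13 108] [571.8 175.8  72.1] [598.9 200.   89.1] [584.3 188.5  80.5]
top [287 165  13  25 210] [542.3 116.2  66.2] [595.6 143.6  92.3] [568.7 130.8  82.5]
side [351 196   3   7  11] [626.1 124.7  72.8] [634.4 131.6  89.9] [629.2 128.3  82.9]
```

View pics/v8.png

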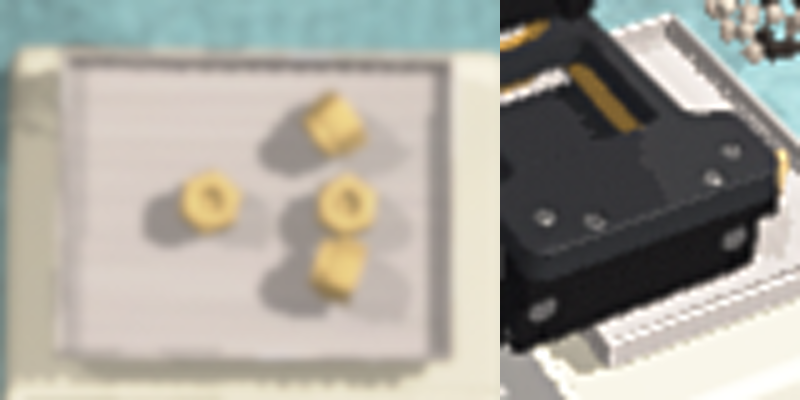

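White is pressed too. In the pan crop (5x, from pixel 225,130), nuts A (210,202) and B (347,205) are upright. C (336,125) lies on its side alone. D (338,268) lies on its side and touches B. I'll work out the grasps and check the tote.

```bash
cat >> h.py <<'E'
def tote():
    im,d=snap("top"); P=cloud("top",d); h=cv2.cvtColor(im,cv2.COLOR_BGR2HSV)
    m=((h[...,0]>=3)&(h[...,0]<=16)&(h[...,1]>190)).astype(np.uint8); m[:, :60]=0
    N,l,st,c=cv2.connectedComponentsWithStats(m); i=1+st[1:,4].argmax(); uv=np.argwhere(l==i)[:,::-1]
    q=np.array([ray("top",p,50)[:2] for p in uv],np.float32); print("tote",st[i],cv2.minAreaRect(q))
def nuts(f=None):
    im,d=snap("top",f); h=cv2.cvtColor(im,cv2.COLOR_BGR2HSV); P=cloud("top",d)
    m=((P[...,2]>60)&(P[...,2]<105)&(P[...,0]>515)&(P[...,0]<650)&(P[...,1]>82)&(P[...,1]<252)&(h[...,1]>75)&(h[...,0]>12)&(h[...,0]<32)).astype(np.uint8)
    N,l,st,c=cv2.connectedComponentsWithStats(m)
    for i in range(1,N):
        if st[i,4]<15: continue
        q=np.array([ray("top",p,80)[:2] for p in np.argwhere(l==i)[:,::-1]],np.float32)
        print("nut",st[i,4],q.mean(0).round(1),"rect",cv2.minAreaRect(q),"zmax",np.percentile(P[l==i][:,2],90).round())
E
python3 - <<'E'
from h import *
np.set_printoptions(precision=1,suppress=True)
nuts(); tote()
for px in [(267,170.4),(294.4,171),(292.2,155),(292.6,183.6)]: print(ray("top",px,80)[:2])
for r in viewer.spot_point("top","nut_1"): print(r)
print(sensors.state()["q"])
E
```

```text
nut 99 [617.6 132.9] rect ((616.6962890625, 132.1819610595703), (24.867809295654297, 20.245962142944336), 44.26091766357422) zmax 89.0
nut 105 [584.6 187.9] rect ((584.749267578125, 187.88267517089844), (23.26998519897461, 23.27741050720215), 44.33687973022461) zmax 85.0
nut 207 [568.9 130.3] rect ((568.828369140625, 131.0955047607422), (24.00726890563965, 52.91352081298828), 76.79069519042969) zmax 88.0Traceback (most recent call last):
  File "<stdin>", line 3, in <module>
  File "h.py", line 42, in tote
    q=np.array([ray("top",p,50)[:2] for p in uv],np.float32); print("tote",st[i],cv2.minAreaRect(q))
                ~~~^^^^^^^^^^^^
  File "h.py", line 6, in ray
    K,p,R=cal(n); d=R@np.linalg.inv(K)@np.array([uv[0],uv[1],1.]); return p+d*(z-p[2])/d[2]
          ~~~^^^
  File "h.py", line 4, in cal
    c=viewer.get_calibration(n); return np.array(c["camera_matrix"]),np.array(c["position"]),np.array(c["attitude"])
ValueError: time passes only in moves, steps and waits
```

```bash
sed -i 's/^def cal(n):/import functools\n@functools.lru_cache\ndef cal(n):/' h.py
python3 - <<'E'
from h import *
np.set_printoptions(precision=1,suppress=True)
tote()
for px in [(267,170.4),(294.4,171),(292.2,155),(292.6,183.6)]: print(ray("top",px,80)[:2])
print(sensors.state()["q"],sensors.state()["eef_pos"])
E
```

```text
tote [ 119  159   58   72 4014] ((535.751953125, 454.794921875), (127.5980453491211, 159.0833740234375), 89.36286163330078)
[583.9 186.8]
[582.  126.8]
[617.2 131.2]
[554.3 131.1]
[ 30.1  -4.4 -37.4 114.1  -2.9  69.5 -96.2] [427.8  28.5 185.7]
```

```bash
python3 -m jog '[{"fingers":40,"delta_pos":[156,160,0],"roll":0.77},{"fingers":40,"delta_pos":[156,160,0],"roll":0.77},{"fingers":40,"delta_pos":[156,160,0],"roll":0.77},{"fingers":40,"delta_pos":[156,160,0],"roll":0.77},{"fingers":40,"delta_pos":[156,160,0],"roll":0.77},{"fingers":40,"delta_pos":[156,160,-30],"roll":0.77},{"fingers":40,"delta_pos":[156,160,-60],"roll":0.77},{"fingers":40,"delta_pos":[156,160,-60],"roll":0.77}]' 20
```

```text
time: 24.6
eef_pos: [581.0, 187.7, 121.5]
eef_rot: [[0.718, 0.696, -0.007], [0.696, -0.718, -0.0], [-0.006, -0.005, -1.0]]
ft_force: [-0.5, -0.5, -0.4]
opening: 40.1
grasp_force: 0.0
```

```bash
python3 -m jog '[{"fingers":40,"delta_pos":[1,0,-20],"roll":0},{"fingers":40,"delta_pos":[1,0,-40],"roll":0},{"fingers":40,"delta_pos":[1,0,-54],"roll":0},{"fingers":40,"delta_pos":[1,0,-59],"roll":0},{"fingers":40,"delta_pos":[1,0,-59],"roll":0},{"fingers":10,"delta_pos":[1,0,-59],"roll":0},{"fingers":10,"delta_pos":[1,0,-59],"roll":0},{"fingers":10,"delta_pos":[1,0,-59],"roll":0},{"fingers":10,"delta_pos":[1,0,-59],"roll":0}]' 25
```

```text
time: 25.5
eef_pos: [585.3, 186.9, 67.5]
eef_rot: [[0.72, 0.694, 0.001], [0.694, -0.72, 0.0], [0.001, 0.001, -1.0]]
ft_force: [-1.0, 0.0, 4.3]
opening: 24.5
grasp_force: 25.0
```

```bash
python3 -m jog '[{"fingers":5,"delta_pos":[0,0,20],"roll":0},{"fingers":5,"delta_pos":[0,0,60],"roll":0},{"fingers":5,"delta_pos":[0,0,85],"roll":0},{"fingers":5,"delta_pos":[-80,253,85],"roll":0},{"fingers":5,"delta_pos":[-80,253,85],"roll":0},{"fingers":5,"delta_pos":[-80,253,85],"roll":0},{"fingers":5,"delta_pos":[-80,253,85],"roll":0},{"fingers":5,"delta_pos":[-80,253,85],"roll":0},{"fingers":5,"delta_pos":[-80,253,85],"roll":0},{"fingers":5,"delta_pos":[-80,253,85],"roll":0}]' 25
python3 -c "
from h import *
tote()"
```

```text
time: 26.5
eef_pos: [502.2, 443.1, 151.6]
eef_rot: [[0.716, 0.698, -0.001], [0.698, -0.716, 0.001], [0.0, -0.002, -1.0]]
ft_force: [0.2, -0.3, -0.8]
opening: 24.7
grasp_force: 25.0
tote [120 159  25  23 387] ((589.9071655273438, 490.391357421875), (52.50435256958008, 49.826255798339844), 86.57439422607422)
```

```bash
python3 -m jog '[{"fingers":5,"delta_pos":[2,-2,-40],"roll":0},{"fingers":5,"delta_pos":[2,-2,-80],"roll":0},{"fingers":5,"delta_pos":[2,-2,-110],"roll":0},{"fingers":5,"delta_pos":[2,-2,-130],"roll":0},{"fingers":5,"delta_pos":[2,-2,-132],"roll":0},{"fingers":38,"delta_pos":[2,-2,-132],"roll":0},{"fingers":38,"delta_pos":[2,-2,-132],"roll":0},{"fingers":38,"delta_pos":[2,-2,-90],"roll":0},{"fingers":38,"delta_pos":[2,-2,-45],"roll":0},{"fingers":38,"delta_pos":[2,-2,0],"roll":0}]' 25
python3 -m jog '[{"fingers":38,"delta_pos":[113,-308,0],"roll":0},{"fingers":38,"delta_pos":[113,-308,0],"roll":0},{"fingers":38,"delta_pos":[113,-308,0],"roll":0},{"fingers":38,"delta_pos":[113,-308,0],"roll":0},{"fingers":38,"delta_pos":[113,-308,0],"roll":0},{"fingers":38,"delta_pos":[113,-308,0],"roll":0},{"fingers":38,"delta_pos":[113,-308,0],"roll":0},{"fingers":38,"delta_pos":[113,-308,-20],"roll":0},{"fingers":38,"delta_pos":[113,-308,-20],"roll":0}]' 25
```

```text
time: 27.55
eef_pos: [507.1, 437.9, 154.9]
eef_rot: [[0.72, 0.694, 0.001], [0.694, -0.72, 0.001], [0.002, 0.0, -1.0]]
ft_force: [0.3, 0.9, 0.3]
opening: 37.9
grasp_force: 0.0
time: 28.45
eef_pos: [619.6, 128.0, 131.1]
eef_rot: [[0.722, 0.692, -0.001], [0.692, -0.722, -0.001], [-0.001, -0.0, -1.0]]
ft_force: [-0.5, 0.1, -0.0]
opening: 38.3
grasp_force: 0.0
```

```bash
python3 -m jog '[{"fingers":31,"delta_pos":[-3,4,-15],"roll":0},{"fingers":31,"delta_pos":[-3,4,-30],"roll":0},{"fingers":31,"delta_pos":[-3,4,-45],"roll":0},{"fingers":31,"delta_pos":[-3,4,-58],"roll":0},{"fingers":31,"delta_pos":[-3,4,-63],"roll":0},{"fingers":31,"delta_pos":[-3,4,-63],"roll":0},{"fingers":5,"delta_pos":[-3,4,-63],"roll":0},{"fingers":5,"delta_pos":[-3,4,-63],"roll":0},{"fingers":5,"delta_pos":[-3,4,-63],"roll":0}]' 25
```

```text
time: 29.35
eef_pos: [617.3, 133.9, 69.3]
eef_rot: [[0.72, 0.694, 0.001], [0.694, -0.72, 0.0], [0.001, 0.001, -1.0]]
ft_force: [0.3, -0.4, 0.6]
opening: 19.4
grasp_force: 25.0
```

```bash
python3 -m jog '[{"fingers":5,"delta_pos":[0,0,20],"roll":0},{"fingers":5,"delta_pos":[0,0,60],"roll":0},{"fingers":5,"delta_pos":[0,0,85],"roll":0},{"fingers":5,"delta_pos":[-52,306,85],"roll":0},{"fingers":5,"delta_pos":[-52,306,85],"roll":0},{"fingers":5,"delta_pos":[-52,306,85],"roll":0},{"fingers":5,"delta_pos":[-52,306,85],"roll":0},{"fingers":5,"delta_pos":[-52,306,85],"roll":0},{"fingers":5,"delta_pos":[-52,306,85],"roll":0},{"fingers":5,"delta_pos":[-52,306,85],"roll":0}]' 25
python3 -c "
from h import *
im,d=snap('top');tote();nuts()
ims,_=snap('side','s9');print(viewer.recognise('side','tote')[:1])"

```

```text
time: 30.35
eef_pos: [560.2, 447.2, 154.0]
eef_rot: [[0.714, 0.7, -0.002], [0.7, -0.714, 0.004], [0.001, -0.004, -1.0]]
ft_force: [-0.7, 0.1, -0.3]
opening: 19.6
grasp_force: 25.0
tote [161 159  16  21 211] ((594.6834106445312, 399.0984191894531), (39.211578369140625, 36.90119171142578), 54.422630310058594)
nut 197 [568.4 130.6] rect ((567.808837890625, 130.68173217773438), (21.203777313232422, 51.242366790771484), 82.2212142944336) zmax 88.0
[{'xy': [249.6, 152.8], 'score': 0.81}]
```

```bash
python3 -m jog '[{"fingers":5,"delta_pos":[6,-5,-40],"roll":0},{"fingers":5,"delta_pos":[6,-5,-80],"roll":0},{"fingers":5,"delta_pos":[6,-5,-110],"roll":0},{"fingers":5,"delta_pos":[6,-5,-130],"roll":0},{"fingers":5,"delta_pos":[6,-5,-132],"roll":0},{"fingers":38,"delta_pos":[6,-5,-132],"roll":0},{"fingers":38,"delta_pos":[6,-5,-132],"roll":0},{"fingers":38,"delta_pos":[6,-5,-90],"roll":0},{"fingers":38,"delta_pos":[6,-5,-45],"roll":0},{"fingers":38,"delta_pos":[6,-5,0],"roll":0}]' 25
python3 -m jog '[{"fingers":38,"delta_pos":[-30,-280,0],"roll":-0.7},{"fingers":38,"delta_pos":[-30,-280,0],"roll":-0.7},{"fingers":38,"delta_pos":[-30,-280,0],"roll":-0.7},{"fingers":38,"delta_pos":[-30,-280,0],"roll":-0.7},{"fingers":38,"delta_pos":[-80,-400,0],"roll":-0.7},{"fingers":38,"delta_pos":[-80,-400,0],"roll":-0.7},{"fingers":38,"delta_pos":[-80,-400,0],"roll":-0.7},{"fingers":38,"delta_pos":[-80,-400,0],"roll":-0.7},{"fingers":38,"delta_pos":[-80,-400,0],"roll":-0.7}]' 25
python3 -c "
from h import *
tote();nuts('n3')
im=cv2.imread('pics/n3.png')
cv2.imwrite('pics/v9.png',np.hstack([cv2.resize(im[145:205,265:325],(400,400),interpolation=2),cv2.resize(im[150:240,110:200],(400,400),interpolation=2)]))"
```

```text
time: 31.6
eef_pos: [570.9, 435.3, 157.3]
eef_rot: [[0.72, 0.694, 0.002], [0.694, -0.72, 0.002], [0.002, -0.0, -1.0]]
ft_force: [0.4, 0.6, 0.7]
opening: 37.3
grasp_force: 0.0
time: 32.5
eef_pos: [490.3, 29.0, 155.2]
eef_rot: [[0.998, 0.06, 0.002], [0.06, -0.998, -0.003], [0.002, 0.004, -1.0]]
ft_force: [0.7, 0.1, 0.2]
opening: 38.0
grasp_force: 0.0
tote [ 119  159   58   72 3748] ((535.751953125, 454.794921875), (127.5980453491211, 159.0833740234375), 89.36286163330078)
nut 203 [568.8 130.4] rect ((567.87158203125, 130.1208953857422), (22.29813003540039, 51.51833724975586), 82.2212142944336) zmax 88.0
```

View pics/v9.png

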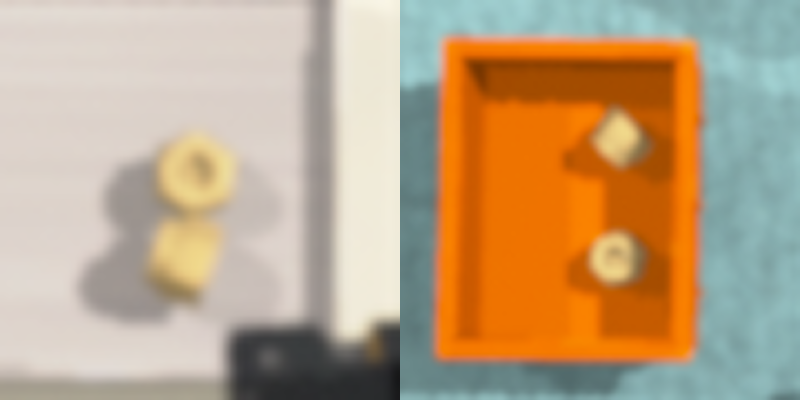

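In the pan crop, nuts B (196,172) and D (184,260) remain. The tote holds A and C and has not moved. B is next, with the fingers closing along y.

```bash
python3 -m jog '[{"fingers":38,"delta_pos":[96,98,0],"roll":-0.05},{"fingers":38,"delta_pos":[96,98,0],"roll":-0.05},{"fingers":38,"delta_pos":[96,98,0],"roll":-0.05},{"fingers":38,"delta_pos":[96,98,0],"roll":-0.05},{"fingers":38,"delta_pos":[96,98,-30],"roll":-0.05},{"fingers":38,"delta_pos":[96,98,-30],"roll":-0.05}]' 25
```

```text
time: 33.2
eef_pos: [584.9, 134.4, 121.1]
eef_rot: [[1.0, 0.019, -0.004], [0.019, -1.0, 0.0], [-0.004, -0.0, -1.0]]
ft_force: [-0.8, -0.5, -0.5]
opening: 38.0
grasp_force: 0.0
```

```bash
python3 -m jog '[{"fingers":38,"delta_pos":[0,-4,0],"roll":0},{"fingers":38,"delta_pos":[0,-4,-20],"roll":0},{"fingers":38,"delta_pos":[0,-4,-40],"roll":0},{"fingers":38,"delta_pos":[0,-4,-50],"roll":0},{"fingers":38,"delta_pos":[0,-4,-55],"roll":0},{"fingers":38,"delta_pos":[0,-4,-55],"roll":0},{"fingers":10,"delta_pos":[0,-4,-55],"roll":0},{"fingers":10,"delta_pos":[0,-4,-55],"roll":0},{"fingers":10,"delta_pos":[0,-4,-55],"roll":0},{"fingers":10,"delta_pos":[0,-4,-55],"roll":0}]' 25
```

```text
time: 34.2
eef_pos: [587.4, 128.9, 69.5]
eef_rot: [[1.0, 0.017, 0.001], [0.017, -1.0, 0.0], [0.001, -0.0, -1.0]]
ft_force: [0.5, -1.2, 5.6]
opening: 24.7
grasp_force: 25.0
```

```bash
python3 -m jog '[{"fingers":5,"delta_pos":[0,0,20],"roll":0},{"fingers":5,"delta_pos":[0,0,60],"roll":0},{"fingers":5,"delta_pos":[0,0,85],"roll":0},{"fingers":5,"delta_pos":[-77,337,85],"roll":0.75},{"fingers":5,"delta_pos":[-77,337,85],"roll":0.75},{"fingers":5,"delta_pos":[-77,337,85],"roll":0.75},{"fingers":5,"delta_pos":[-77,337,85],"roll":0.75},{"fingers":5,"delta_pos":[-77,337,85],"roll":0.75},{"fingers":5,"delta_pos":[-77,337,85],"roll":0.75},{"fingers":5,"delta_pos":[-77,337,85],"roll":0.75}]' 25
python3 -c "
from h import *
nuts();tote();print(sensors.state()['eef_pos'])"
```

```text
time: 35.2
eef_pos: [508.9, 467.8, 153.4]
eef_rot: [[0.72, 0.694, -0.001], [0.694, -0.72, 0.0], [-0.0, -0.001, -1.0]]
ft_force: [1.1, 0.4, 0.8]
opening: 24.5
grasp_force: 25.0
nut 95 [555.2 133.1] rect ((554.566650390625, 133.46005249023438), (19.714616775512695, 24.164602279663086), 89.29290008544922) zmax 90.0
tote [ 136  160   41   63 1346] ((543.3810424804688, 436.0870056152344), (89.52040100097656, 139.6607666015625), 89.78736114501953)
[503.93217828 473.44364923 153.4777372 ]
```

```bash
python3 -m jog '[{"fingers":5,"delta_pos":[4,-6,-40],"roll":0},{"fingers":5,"delta_pos":[4,-6,-80],"roll":0},{"fingers":5,"delta_pos":[4,-6,-110],"roll":0},{"fingers":5,"delta_pos":[4,-6,-128],"roll":0},{"fingers":5,"delta_pos":[4,-6,-128],"roll":0},{"fingers":36,"delta_pos":[4,-6,-128],"roll":0},{"fingers":36,"delta_pos":[4,-6,-128],"roll":0},{"fingers":36,"delta_pos":[4,-6,-90],"roll":0},{"fingers":36,"delta_pos":[4,-6,-45],"roll":0},{"fingers":36,"delta_pos":[4,-6,0],"roll":0}]' 25
python3 -m jog '[{"fingers":34,"delta_pos":[48,-334,0],"roll":-0.77},{"fingers":34,"delta_pos":[48,-334,0],"roll":-0.77},{"fingers":34,"delta_pos":[48,-334,0],"roll":-0.77},{"fingers":34,"delta_pos":[48,-334,0],"roll":-0.77},{"fingers":34,"delta_pos":[48,-334,0],"roll":-0.77},{"fingers":34,"delta_pos":[48,-334,0],"roll":-0.77},{"fingers":34,"delta_pos":[48,-334,0],"roll":-0.77},{"fingers":34,"delta_pos":[48,-334,-30],"roll":-0.77},{"fingers":34,"delta_pos":[48,-334,-30],"roll":-0.77}]' 25
```

```text
time: 36.3
eef_pos: [513.7, 459.7, 155.9]
eef_rot: [[0.72, 0.694, 0.0], [0.694, -0.72, 0.0], [0.0, -0.0, -1.0]]
ft_force: [-0.1, 0.9, 0.7]
opening: 35.4
grasp_force: 0.0
time: 37.2
eef_pos: [560.5, 123.7, 121.7]
eef_rot: [[1.0, -0.006, -0.003], [-0.006, -1.0, -0.001], [-0.003, 0.001, -1.0]]
ft_force: [-1.4, 0.2, 0.1]
opening: 33.8
grasp_force: 0.0
```

```bash
python3 -m jog '[{"fingers":34,"delta_pos":[-5,8,0],"roll":0},{"fingers":34,"delta_pos":[-5,8,-20],"roll":0},{"fingers":34,"delta_pos":[-5,8,-40],"roll":0},{"fingers":34,"delta_pos":[-5,8,-50],"roll":0},{"fingers":34,"delta_pos":[-5,8,-54],"roll":0},{"fingers":34,"delta_pos":[-5,8,-54],"roll":0},{"fingers":5,"delta_pos":[-5,8,-54],"roll":0},{"fingers":5,"delta_pos":[-5,8,-54],"roll":0},{"fingers":5,"delta_pos":[-5,8,-54],"roll":0},{"fingers":5,"delta_pos":[-5,8,-54],"roll":0}]' 25
```

```text
time: 38.2
eef_pos: [557.3, 133.8, 70.3]
eef_rot: [[1.0, -0.003, 0.001], [-0.003, -1.0, 0.0], [0.001, -0.0, -1.0]]
ft_force: [-0.8, -0.0, 4.7]
opening: 19.6
grasp_force: 25.0
```

Gripped, 19.6 mm. On to the free tote spot, about (565, 465).

```bash
python3 -m jog '[{"fingers":5,"delta_pos":[0,0,20],"roll":0},{"fingers":5,"delta_pos":[0,0,60],"roll":0},{"fingers":5,"delta_pos":[0,0,85],"roll":0},{"fingers":5,"delta_pos":[8,335,85],"roll":0.77},{"fingers":5,"delta_pos":[8,335,85],"roll":0.77},{"fingers":5,"delta_pos":[8,335,85],"roll":0.77},{"fingers":5,"delta_pos":[8,335,85],"roll":0.77},{"fingers":5,"delta_pos":[8,335,85],"roll":0.77},{"fingers":5,"delta_pos":[8,335,85],"roll":0.77},{"fingers":5,"delta_pos":[8,335,85],"roll":0.77}]' 25
python3 -c "
from h import *
nuts();tote();print(sensors.state()['eef_pos'],sensors.state()['opening'])"
```

```text
time: 39.2
eef_pos: [563.5, 472.2, 154.0]
eef_rot: [[0.718, 0.696, -0.002], [0.696, -0.718, 0.001], [-0.0, -0.002, -1.0]]
ft_force: [0.1, 0.1, 0.4]
opening: 19.4
grasp_force: 25.0
tote [149 149  20  34 425] ((601.3275146484375, 429.7271728515625), (41.58817672729492, 74.42718505859375), 86.26445770263672)
[561.12953796 474.97235468 153.68127806] 19.936592181465937
```

The tote's edge shows up about 10 pixels higher than before, so it may have been knocked. I'll back off and look.

```bash
python3 -m jog '[{"fingers":5,"delta_pos":[-20,-250,0],"roll":0},{"fingers":5,"delta_pos":[-20,-250,0],"roll":0},{"fingers":5,"delta_pos":[-20,-250,0],"roll":0},{"fingers":5,"delta_pos":[-20,-250,0],"roll":0},{"fingers":5,"delta_pos":[-20,-250,0],"roll":0},{"fingers":5,"delta_pos":[-20,-250,0],"roll":0}]' 25
python3 -c "
from h import *
tote();print(sensors.state()['eef_pos']);im,_=snap('top','u1');cv2.imwrite('pics/v10.png',cv2.resize(im[120:250,90:230],(560,520)))"
```

```text
time: 39.9
eef_pos: [546.4, 208.8, 154.0]
eef_rot: [[0.728, 0.686, -0.0], [0.686, -0.728, -0.006], [-0.004, 0.004, -1.0]]
ft_force: [0.8, -0.5, -0.7]
opening: 19.7
grasp_force: 25.0
tote [ 110  148   59   71 3599] ((561.792236328125, 473.9961853027344), (129.11570739746094, 157.1686553955078), 89.37879943847656)
[545.99836672 212.68793646 154.42341009]
```

View pics/v10.png

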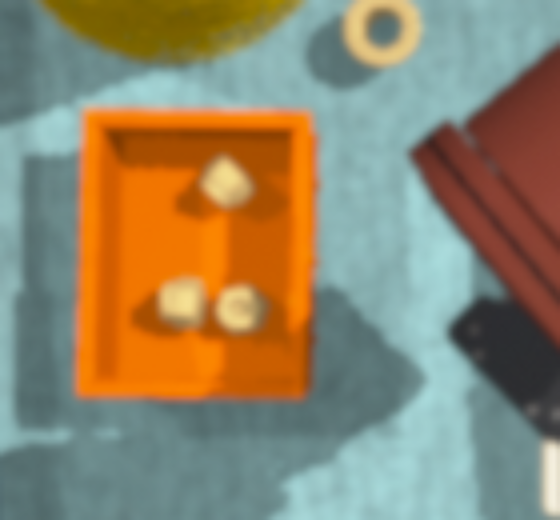

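The tote was knocked to about (562, 474), and its 3 nuts are still inside. I'll drop D in the middle, from above the height of the other nuts.

```bash
python3 -m jog '[{"fingers":5,"delta_pos":[16,264,0],"roll":0},{"fingers":5,"delta_pos":[16,264,0],"roll":0},{"fingers":5,"delta_pos":[16,264,0],"roll":0},{"fingers":5,"delta_pos":[16,264,0],"roll":0},{"fingers":5,"delta_pos":[16,264,0],"roll":0},{"fingers":5,"delta_pos":[16,264,0],"roll":0},{"fingers":5,"delta_pos":[16,264,0],"roll":0},{"fingers":5,"delta_pos":[16,264,0],"roll":0}]' 25
```

```text
time: 40.8
eef_pos: [559.9, 483.8, 154.2]
eef_rot: [[0.719, 0.695, -0.001], [0.695, -0.719, -0.0], [-0.001, -0.001, -1.0]]
ft_force: [0.5, -0.6, -0.9]
opening: 19.5
grasp_force: 25.0
```

```bash
python3 -m jog '[{"fingers":5,"delta_pos":[0,0,-40],"roll":0},{"fingers":5,"delta_pos":[0,0,-80],"roll":0},{"fingers":5,"delta_pos":[0,0,-105],"roll":0},{"fingers":5,"delta_pos":[0,0,-110],"roll":0},{"fingers":5,"delta_pos":[0,0,-110],"roll":0},{"fingers":30,"delta_pos":[0,0,-110],"roll":0},{"fingers":30,"delta_pos":[0,0,-110],"roll":0},{"fingers":30,"delta_pos":[0,0,-110],"roll":0},{"fingers":30,"delta_pos":[0,0,-60],"roll":0},{"fingers":30,"delta_pos":[0,0,-10],"roll":0}]' 25
python3 -m jog '[{"fingers":0,"delta_pos":[-60,-200,0],"roll":0},{"fingers":0,"delta_pos":[-60,-200,0],"roll":0},{"fingers":0,"delta_pos":[-60,-200,0],"roll":0},{"fingers":0,"delta_pos":[-60,-200,0],"roll":0},{"fingers":0,"delta_pos":[-123,-388,-20],"roll":-0.77},{"fingers":0,"delta_pos":[-123,-388,-40],"roll":-0.77},{"fingers":0,"delta_pos":[-123,-388,-60],"roll":-0.77},{"fingers":0,"delta_pos":[-123,-388,-60],"roll":-0.77},{"fingers":0,"delta_pos":[-123,-388,-60],"roll":-0.77},{"fingers":0,"delta_pos":[-123,-388,-60],"roll":-0.77}]' 20
python3 -c "
from h import *
nuts();tote();print(sensors.state()['eef_pos']);im,_=snap('top','u2');cv2.imwrite('pics/v11.png',im[100:300,90:430])"
```

```text
time: 41.8
eef_pos: [560.3, 482.1, 145.1]
eef_rot: [[0.72, 0.694, -0.002], [0.694, -0.72, -0.001], [-0.002, -0.0, -1.0]]
ft_force: [0.6, 1.6, 0.8]
opening: 29.7
grasp_force: 0.0
time: 42.8
eef_pos: [436.8, 91.8, 84.2]
eef_rot: [[1.0, -0.011, -0.001], [-0.011, -1.0, -0.002], [-0.001, 0.002, -1.0]]
ft_force: [0.3, 0.2, 0.9]
opening: 0.4
grasp_force: 0.0
tote [ 110  148   59   72 3469] ((560.9924926757812, 474.59503173828125), (128.892578125, 159.07725524902344), 88.36024475097656)
[438.50820997  95.33726247  85.51255207]
```

View pics/v11.png

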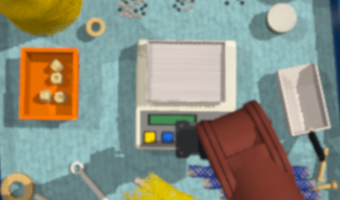

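All 4 nuts are in the tote, the pan is empty and the scoop is upright. Last key: red.

```bash
python3 -m jog '[{"fingers":0,"delta_pos":[-2,-7,0],"roll":0},{"fingers":0,"delta_pos":[-2,-7,0],"roll":0},{"fingers":0,"delta_pos":[-2,-7,-15],"roll":0},{"fingers":0,"delta_pos":[-2,-7,-28],"roll":0},{"fingers":0,"delta_pos":[-2,-7,-34],"roll":0},{"fingers":0,"delta_pos":[-2,-7,-36],"roll":0},{"fingers":0,"delta_pos":[-2,-7,-38],"roll":0},{"fingers":0,"delta_pos":[-2,-7,-38],"roll":0},{"fingers":0,"delta_pos":[-2,-7,-38],"roll":0}]'
```

```text
time: 43.85
eef_pos: [435.9, 88.0, 47.5]
eef_rot: [[1.0, -0.003, -0.0], [-0.003, -1.0, -0.0], [-0.0, 0.0, -1.0]]
ft_force: [-5.4, -0.1, 12.3]
opening: 0.2
grasp_force: 6.6
```

```bash
python3 -m jog '[{"fingers":0,"delta_pos":[0,0,-0.5],"roll":0},{"fingers":0,"delta_pos":[0,0,40],"roll":0},{"fingers":0,"delta_pos":[0,0,90],"roll":0},{"fingers":0,"delta_pos":[0,0,140],"roll":0},{"fingers":0,"delta_pos":[0,0,160],"roll":0},{"fingers":0,"delta_pos":[0,0,160],"roll":0},{"fingers":0,"delta_pos":[0,0,160],"roll":0}]'
python3 - <<'E'
from h import *
im,d=snap('top','w'); ims,ds=snap('side','ws'); P=cloud("top",d); h=cv2.cvtColor(im,cv2.COLOR_BGR2HSV)
m=(P[...,0]>485)&(P[...,0]<640)&(P[...,1]>412)&(P[...,1]<535)&(h[...,1]<170)
Q=P[m]; print("tote nuts",len(Q),np.percentile(Q,[5,50,98],axis=0).round())
for q in("grease_tin","bushing_b","spanner"): print(q,viewer.spot_point("top",q)[:1])
cv2.imwrite('pics/v12.png',np.hstack([cv2.resize(im[140:230,100:190],(400,400),interpolation=2),cv2.resize(ims[120:400,200:480],(400,400))]))
E
```

```text
time: 44.55
eef_pos: [435.8, 87.7, 206.5]
eef_rot: [[1.0, -0.003, 0.0], [-0.003, -1.0, -0.0], [0.0, 0.0, -1.0]]
ft_force: [0.3, -0.4, -0.7]
opening: 0.3
grasp_force: 0.0
tote nuts 704 [[502. 414.  -1.]
 [554. 459.  19.]
 [631. 497.  32.]]
grease_tin [{'xy': [367.2, 122.1], 'score': 0.88}]
bushing_b [{'xy': [188.7, 129.8], 'score': 0.56}]
spanner [{'xy': [387.6, 206.3], 'score': 0.32}]
```

View pics/v12.png

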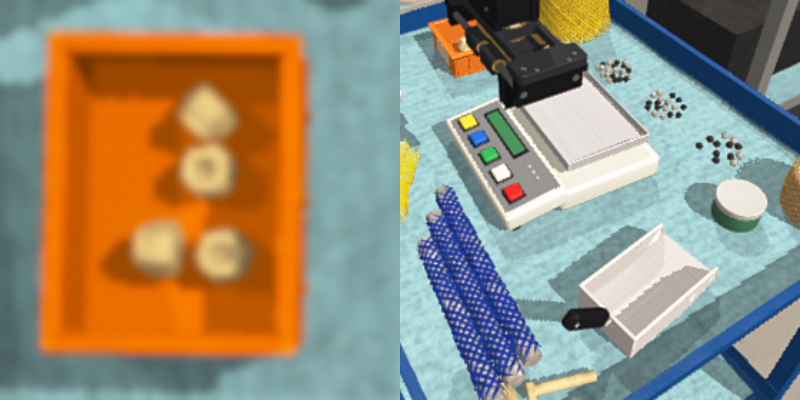

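The final view shows all four nuts lying in the tote, an empty pan, the scoop empty and upright, and the arm clear. Handing in.

```bash
python3 -c "
from workcell import finish_job
print(finish_job())"
```

```text
the job is handed in; nothing more can be done
None
```

I handed the job in at about 45 s: the five keys were pressed in order, all 4 nuts are in the tote (which got knocked a few centimetres partway through), and the empty scoop stands upright on the cart.

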